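# Lock a fresh cartridge into the gas purifier

### The job

Fit the fresh gas-filter cartridge (green band, lying on the bench) into the purifier's one empty position: stand it up, take it by the wing on its cap, set its foot in the empty collar with the two ears in the slots, push it down against the spring, turn it a quarter turn clockwise to the stop and let it rise into its locked notch. Only then flip that position's blue supply toggle fully over to open, and let go. Leave the other five toggles, the fitted cartridges and the spent cartridge (brown band) as they are.

Things in the scene. Friction and masses are not known exactly. Their poses are not given: they have to be found in the camera images.
- fresh_center (a point): Centre, half-way along, of the fresh cartridge: canister 152 mm long, about 0.3 kg, white round body 46 mm across with a GREEN band, lying on its side at the start. z of this point runs along it from foot to wing; x along the two ears and the wing's width, level while it lies. Body from 54 mm below to 16 mm above this centre. It stands stably on its foot.
- fresh_cap (a point): Centre of the fresh cartridge's black square cap, 46 x 46 mm and 32 mm long, 32 mm from the cartridge's centre towards the wing. Same axes; its flats face x and y, so while the cartridge lies it can be gripped level across x.
- fresh_wing (a point): Centre of the black wing grip on the cap's end: 12 mm thick (y), 44 mm wide (x), 28 mm tall (z), in line with the ears; 62 mm from the cartridge's centre; its end is the cartridge's end. Same axes.
- fresh_foot (a point): Underside of the fresh cartridge's steel foot, 76 mm from its centre, same axes. Foot 44 mm across, 6 mm thick, with two opposite ears along x (70 mm over both tips, 12 mm wide, 6 mm thick, flush with the underside); above it a neck 38 mm across and 16 mm tall, then the body.
- collar_a (a point): Centre of the empty collar's floor (floor 36 mm above the bench). x points to the purifier's rear, y left along the row, z up. The collar is an open bayonet ring, 88 mm across outside, 77 inside, 20 mm tall. Two slots, along +x and -x, 22 mm wide and open upwards, let the ears in (ears within 10 degrees of x); full walls on their other side stop any counterclockwise turn.
- track_a (a point): Centre of the collar's top edge, 20 mm above its floor. Clockwise of each slot a roof covers the ear's track, underside 12 mm above the floor: the foot's underside must be held under 6 mm above the floor to pass. After 90 degrees clockwise from above (ears along y, some degrees of play) a stop is met; let up there and the ears rise 4 mm into brass notches: locked, foot 10 mm above floor.
- seat_a (a joint): Round spring-loaded seat in the middle of the empty collar, 45 mm across; value = how far it is pressed (m). Unpressed its top, on which the foot comes to rest, is 11 mm above the collar's floor. 6 N start to press it, 13.5 N press it 5 mm (enough to turn), 19.5 N press it 9 mm, its hard end. The cartridge's weight counts towards this.
- supply_a (a joint): The empty position's BLUE supply toggle (rad): 0 = closed, leaning to the front; 1.0 = open, leaning to the rear. A light stiff lever (under 3 N at the tip) that stays where it is left.
- supply_a_tip (a point): Top end of the empty position's blue toggle: lever 50 mm from pivot to this end, blue handle 12 mm thick. It swings front to rear (along x of collar_a). Its pivot is 8 mm above the collar_a point, 90 mm in front of it and 25 mm to its left (the red one 25 mm to its right). All six toggles stand in one row, 50 mm apart.
- purge_a (a joint): The empty position's RED purge toggle (rad), same build: 0 = shut; must stay shut.
- supply_b (a joint): Blue supply toggle of one fitted position (rad): open at the start (near 1.0) and must stay open.
- purge_b (a joint): Red purge toggle of the same position: shut (near 0), must stay shut.
- supply_c (a joint): Blue supply toggle of the other fitted position: open at the start, must stay open.
- purge_c (a joint): Red purge toggle of that position: shut, must stay shut.
- collar_b (a point): Collar centre of one fitted position, as collar_a. The three positions stand side by side 100 mm apart on one base plate, in any order. A fitted cartridge (green band) stands in it, locked: its top is 162 mm above this point, its wing along the row.
- collar_c (a point): The same for the other fitted position.
- spent_center (a point): Centre (half-way up) of the spent cartridge: same shape as the fresh one, with a BROWN band, standing upright on the bench; leave it there.

How it is judged:
On the way, in this order (a step that is already met when the one before it is completed fails the run):
1. the fresh cartridge is locked: ears sprung up in the notches of the empty collar (horizontal distance between fresh_center and collar_a below 0.006 m and z of fresh_center in the frame of collar_a between 0.0835 and 0.089 m and angle between the x axis of fresh_center and the y axis of collar_a, either way round below 0.2 rad and angle between fresh_center's own z axis and vertical below 0.08 rad), for 0.2 s.
2. then the blue supply toggle of that position is flipped fully open (value of joint supply_a above 0.8 rad), for 0.2 s.
At the end, for the whole second after the job is handed in: Fresh cartridge upright and locked in the formerly empty collar (within 6 mm of its axis, centre 83.5 to 89 mm above its floor, ears within 0.2 rad of the row's direction); all blue toggles over 0.8 rad, all red under 0.2 rad; spent cartridge within 20 mm of its start (all of step 1 and value of joint each of supply_a, supply_b, supply_c above 0.8 rad and value of joint each of purge_a, purge_b, purge_c below 0.2 rad and distance of spent_center from where it was at the start of the episode below 0.02 m); the robot touches nothing.
It fails at once if another position's supply toggle is closed (value of joint any of supply_b, supply_c below 0.6 rad).
It fails at once if a purge toggle is opened (value of joint any of purge_a, purge_b, purge_c above 0.35 rad).
It fails at once if the supply toggle is opened before the cartridge is locked (value of joint supply_a above 0.5 rad and not (horizontal distance between fresh_center and collar_a below 0.006 m and z of fresh_center in the frame of collar_a between 0.0835 and 0.089 m and angle between the x axis of fresh_center and the y axis of collar_a, either way round below 0.2 rad and angle between fresh_center's own z axis and vertical below 0.08 rad)).
It fails at once if the spent cartridge is knocked (distance of spent_center from where it was at the start of the episode above 0.03 m).
It also fails if it takes over 72 s, if anything falls off the work surface, if the arm or the gripper's body presses on something with over 40 N, if the wrist force passes 120 N, or if a joint passes its speed limit or range.

### The arm

A 7-joint arm with a two-finger parallel gripper is mounted at the origin on a cart in front of the work surface, level with it; the furniture and walls round the work are solid. World frame = base frame: x ahead of the robot, y to its left, z up, the work surface at z = 0. Lengths are in m, angles in rad, forces in N, time in s.
With the tool pointing down it reaches from about 0.4 to 0.85 m from the base axis. Payload 4.5 kg.
Tool frame: the origin (TCP) lies midway between the tips of the shut fingers; the grasp point (between the pads) lies 19 mm behind it; z points along the fingers, y is the line along which they close (so a half turn about z gives the same grasp; the last joint's range is limited). The gripper opens to 88 mm and grips with 3 to 60 N. Pads are 18 mm wide; open, the fingers measure 123 mm over their backs; the gripper's body (75 mm by 187 mm) begins 45 mm behind the grasp point.
Start: joints at [-1.163, 0.689, -0.195, 1.565, 0.157, 0.902, -0.215], TCP at [0.228, 0.582, 0.208] pointing down, gripper open.
Joint ranges: [-3.01, 3.01], [-0.46, 2.08], [-1.47, 1.51], [0.13, 2.56], [-1, 4.14], [0.04, 2.09], [-2.66, 2.66]. Speed limits (rad/s): [2.57, 2.57, 3.14, 3.14, 3.14, 3.14, 3.14].

### API

Orientations are given as a unit quaternion [x, y, z, w].
In Python, from plant import r gives the robot as it stands. The module is installed in compiled form; this text tells all that it offers.
- The arm moves only by the tool step_arm, never from a script. Its argument "series" is a list of rows, each a list of 7 numbers: the shift along the world's x, y, z in mm, then the turn, a rotation vector about the world's x, y, z in rad, then the closure, from 0 (fully open) to 1 (shut). A call has 1 to 20 rows; each row shifts and turns the commanded pose from where the row before left it; what a row does not reach is not made up. A row lasts 1/10 s, in which the tool goes at most 50 mm and 8.59 degrees, less where a joint would pass 70% of its speed; a pose out of reach is approached as far as the arm can. A call is refused whole if a number of a shift passes 50 or a number of a turn 0.15, either way. A call with a gripper value outside its range is refused whole. The fingers move at their own pace and stop on an object; "force" is the grip in N (left out, the last holds). Time passes only in rows, so rows that do not move let the fingers close. It gives the time, the measured TCP pose, the force, the opening and the grip force at its end, in the units of the state.
- r.get_state(): the state, without advancing time (a new reading comes with each control period).
- r.snapshot(name): name is "scene" or "top"; returns (picture, depth): 480x640x3 uint8, blue, green, red; 480x640 float32, m along the optical axis (not along the pixel's ray), 0 where there is no reading.
- r.get_calibration(name): a dict with "intrinsics" (3x3 intrinsics, pixels), "dist_coeffs" ([k1, k2, p1, p2, k3] as OpenCV has them; the pictures are not rectified), "pose" (4x4, takes a point from camera to world coordinates). Camera axes: x right, y up, looking along -z (the intrinsics and any distortion apply to the point x, -y, -z); pixel columns grow to the right and rows downward; lengths in m; the calibration is good to about 2 mm. A picture is of the moment at which its call begins. get_calibration takes no time and is no camera call.
- r.finish_job(): hands the job in; it is judged then, once.
The state is a dict: "clock": time; "q": joint angles; "qd": joint speeds; "joint_torque": joint torques, N m; "tool_pos": TCP position; "eef_rot": TCP orientation; "contact_force": force on the tool from outside, world axes, zero at the start; "moment": the same for the moment, N m; "opening": opening from 0.0 (shut) to 1.0 (fully open); "finger_force": force on a finger pad.
Only numpy, scipy, OpenCV 4.12 (cv2) and the standard library are available. Lean on these libraries where they do the work, as an engineer would, in place of code of your own. Each camera call takes 0.05 s, during which the arm holds its last target. There are 200 camera calls.

## Working session

There is one attempt and no reset: what is moved stays moved. The work goes in short steps, Python scripts to look and compute and a tool call to move; the robot and the scene stay as the last step left them, time stands still between calls to the robot, and variables do not carry over. Pictures are saved under pics/ and viewed, at most 13 in all, crops included, and the job is handed in when it is done.

Besides the shell and the picture viewer there is one more tool, called as name([rows], argument=value, ...), one row to a line, values as JSON. step_arm: Moves the arm, as the interface text tells. Its arguments: {"type":"object","properties":{"series":{"type":"array"},"force":{"type":"number"}},"required":["series"]}

```bash
mkdir -p pics; cat > h.py <<'E'
import numpy as np, cv2, json
from plant import r
def snap(n,f):
    p,d=r.snapshot(n); cv2.imwrite('pics/%s.png'%f,p); np.save('pics/%s.npy'%f,d); return p,d
def ray(n,px):
    c=r.get_calibration(n);K=np.array(c['intrinsics']);D=np.array(c['dist_coeffs']);T=np.array(c['pose'])
    u=cv2.undistortPoints(np.array(px,float).reshape(-1,1,2),K,D).reshape(-1,2)
    v=np.c_[u[:,0],-u[:,1],-np.ones(len(u))]
    return T[:3,3],v@T[:3,:3].T
def onz(n,px,z):
    o,v=ray(n,px); z=np.asarray(z,float)
    return o+v*((z-o[2])/v[:,2])[:,None]
def cloud(n,d):
    yy,xx=np.mgrid[0:480,0:640]; o,v=ray(n,np.c_[xx.ravel(),yy.ravel()])
    return (o+v*d.ravel()[:,None]).reshape(480,640,3)
E
python3 - <<'E'
from h import *
np.set_printoptions(precision=4,suppress=True)
for n in('top','scene'):
    p,d=snap(n,n+'0'); c=r.get_calibration(n); print(n,np.array(c['pose']),c['intrinsics'],c['dist_coeffs'],(d>0).mean())
s=r.get_state();print(s['clock'],s['tool_pos'],s['eef_rot'],s['opening'])
E
```

```text
top [[-0.0187  0.9874 -0.1571  0.3156]
 [-0.9997 -0.0164  0.0157  0.0918]
 [ 0.013   0.1574  0.9875  1.5256]
 [ 0.      0.      0.      1.    ]] [[606.736    0.     310.5181]
 [  0.     606.736  245.3892]
 [  0.       0.       1.    ]] [-0.1816  0.      0.      0.      0.    ] 0.995888671875
scene [[ 0.6939  0.4846 -0.5326 -0.1262]
 [-0.72    0.4579 -0.5214 -0.5836]
 [-0.0089  0.7453  0.6667  0.9212]
 [ 0.      0.      0.      1.    ]] [[541.3532   0.     315.0085]
 [  0.     541.3532 235.992 ]
 [  0.       0.       1.    ]] [-0.1191  0.      0.      0.      0.    ] 0.9959928385416666
0.1 [0.228  0.5813 0.2068] [ 0.1858  0.9826 -0.0008 -0.0001] 1.0053992861589822
```

View pics/top0.png

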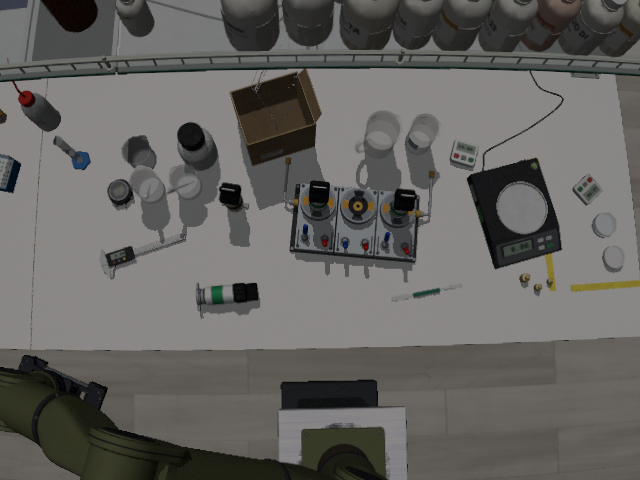

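View pics/scene0.png

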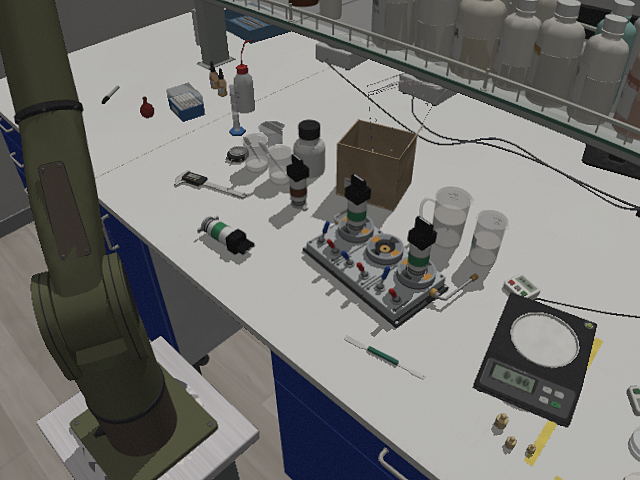

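Top view: the empty collar is the middle one at (358,206), with its blue toggle at (346,243). The fresh cartridge lies with its foot at (199,295) and wing at (258,292), and the spent one is at (231,195). The scene view agrees.

```bash
python3 - <<'E'
from h import *
np.set_printoptions(precision=4,suppress=True)
p=cv2.imread('pics/top0.png');d=np.load('pics/top0.npy');P=cloud('top',d)
b=P[280:310,265:275].reshape(-1,3);print('bench',b[:,2].mean(),b[:,2].std())
ps=cv2.imread('pics/scene0.png');ds=np.load('pics/scene0.npy');S=cloud('scene',ds)
print('bench s',S[255:265,270:280,2].mean())
for nm,C in(('top',P),('scene',S)):
    Q=C.reshape(-1,3)
    guess=onz('top',[[225,294]],.023)[0]
    q=Q[(np.hypot(*(Q[:,:2]-guess[:2]).T)<.11)&(Q[:,2]>.012)&(Q[:,2]<.07)]
    (cx,cy),wh,a=cv2.minAreaRect((q[:,:2]*1000).astype(np.float32))
    m=q[:,:2].mean(0);w,v=np.linalg.eigh(np.cov((q[:,:2]-m).T));ax=v[:,1]
    t=(q[:,:2]-m)@ax; print(nm,'cart rect',cx,cy,wh,a,'mean',m,'axis',ax,'ext',t.min(),t.max(),'maxz',np.percentile(q[:,2],95),len(q))
    # collar ring
    g=onz('top',[[358,206]],.05)[0]
    q=Q[(np.hypot(*(Q[:,:2]-g[:2]).T)<.049)&(Q[:,2]>.050)&(Q[:,2]<.062)]
    (cx,cy),rr=cv2.minEnclosingCircle((q[:,:2]*1000).astype(np.float32));print('collar guess',g,'circ',cx,cy,rr,'zmed',np.median(q[:,2]),len(q))
    q=Q[(np.abs(Q[:,2]-.036)<.02)&(np.abs(Q[:,0]-g[0])<.12)&(np.abs(Q[:,1]-g[1])<.22)]
    # tall fitted
    q=Q[(Q[:,2]>.165)&(Q[:,2]<.23)&(np.abs(Q[:,0]-g[0])<.12)&(np.abs(Q[:,1]-g[1])<.17)]
    for s in(-1,1):
        k=q[(q[:,1]-g[1])*s>0];
        if len(k)>5: print('fitted top',s,(k.max(0)+k.min(0))/2,k.mean(0),np.ptp(k,axis=0),len(k))
    q=Q[(Q[:,2]>.12)&(Q[:,2]<.17)&(np.hypot(*(Q[:,:2]-onz('top',[[231,192]],.15)[0][:2]).T)<.05)]
    print('spent',q.mean(0),np.ptp(q,axis=0),len(q))
hsv=cv2.cvtColor(p,cv2.COLOR_BGR2HSV)
for nm,lo,hi in(('blue',100,125),('red',170,180),('red',0,6)):
    m=((hsv[...,0]>=lo)&(hsv[...,0]<=hi)&(hsv[...,1]>120)&(hsv[...,2]>60)).astype(np.uint8);m[:220]=0;m[265:]=0;m[:,:290]=0;m[:,420:]=0
    n,_,st,ce=cv2.connectedComponentsWithStats(m)
    for i in range(1,n):
        if st[i,4]>8:
            yx=np.argwhere(_==i);k=P[yx[:,0],yx[:,1]];print(nm,ce[i],st[i],k.mean(0),'top',k[k[:,2].argmax()])
E
cat > crop.py <<'E'
import sys,cv2
f,x0,y0,x1,y1,o=sys.argv[1:];p=cv2.imread('pics/%s.png'%f)[int(y0):int(y1),int(x0):int(x1)]
k=min(800/p.shape[1],600/p.shape[0]);cv2.imwrite('pics/%s.png'%o,cv2.resize(p,None,fx=k,fy=k,interpolation=cv2.INTER_CUBIC))
E
python3 crop.py top0 180 150 440 345 c1
```

```text
bench 0.010969802924638557 0.12412762741696236
bench s 0.010145098231081695
top cart rect 412.75006103515625 287.430908203125 (157.4987335205078, 142.147216796875) 72.91190338134766 mean [0.4347 0.2774] axis [-0.0829  0.9966] ext -0.0761453133728516 0.09677212047398336 maxz 0.05020759133739581 1150
collar guess [ 0.648  -0.0521  0.05  ] circ 649.2891235351562 -50.90800476074219 45.630367279052734 zmed 0.05642672376756952 614
fitted top -1 [ 0.6384 -0.1491  0.1853] [ 0.6357 -0.1485  0.1789] [0.0502 0.0457 0.0404] 370
fitted top 1 [0.6585 0.0482 0.1861] [0.6567 0.0487 0.1792] [0.0484 0.0469 0.0418] 369
spent [0.6674 0.2595 0.1337] [0.0512 0.0487 0.0388] 328
scene cart rect 434.3177490234375 277.34130859375 (156.2174835205078, 70.44023895263672) 89.88260650634766 mean [0.4336 0.2724] axis [-0.1286  0.9917] ext -0.07355783183313933 0.08335350401703323 maxz 0.047536395200300716 1003
collar guess [ 0.648  -0.0521  0.05  ] circ 651.3256225585938 -49.72542190551758 45.682918548583984 zmed 0.0562715397413216 589
fitted top -1 [ 0.639  -0.1507  0.1824] [ 0.6347 -0.1523  0.1798] [0.0414 0.0494 0.0347] 413
fitted top 1 [0.6603 0.0482 0.1827] [0.656 0.046 0.179] [0.0455 0.0498 0.0351] 335
spent [0.6682 0.2554 0.1336] [0.0477 0.0497 0.0347] 237
blue [304.8 226. ] [303 225   4   3  10] [0.5917 0.0818 0.0898] top [0.5905 0.0838 0.0959]
blue [387.4545 233.3636] [386 232   4   4  11] [ 0.5703 -0.1173  0.0908] top [ 0.5681 -0.1156  0.0947]
blue [344.6538 243.9231] [343 241   5   7  26] [ 0.5476 -0.0136  0.0821] top [ 0.5383 -0.0134  0.0933]
red [324.45 242.15] [323 239   4   7  20] [0.5526 0.0351 0.0831] top [0.5484 0.0319 0.0957]
red [365.3043 245.6957] [363 243   5   7  23] [ 0.5424 -0.0635  0.0821] top [ 0.5397 -0.0639  0.0942]
red [406.0476 250.0476] [404 247   5   7  21] [ 0.53   -0.1622  0.0833] top [ 0.521  -0.1621  0.0951]
```

View pics/c1.png

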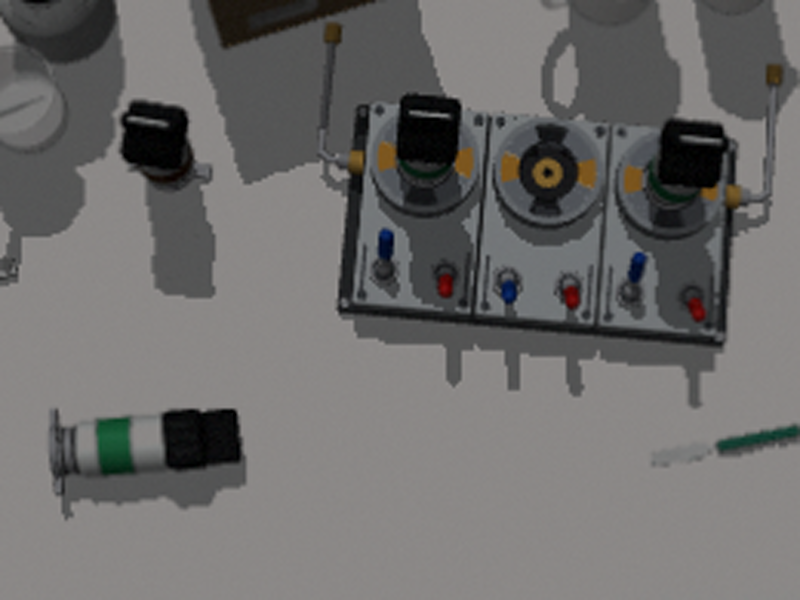

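Close-up: ears and wing agree with the layout. The empty collar's slots run front/rear, with brass notches along the row. Next I refine the cartridge axis and test the approach pose.

```bash
python3 - <<'E'
from h import *
np.set_printoptions(precision=4,suppress=True)
for n,(x0,y0,x1,y1) in(('top',(190,278,264,315)),('scene',(190,205,265,262))):
    p=cv2.imread('pics/%s0.png'%n);P=cloud(n,np.load('pics/%s0.npy'%n))
    hsv=cv2.cvtColor(p,cv2.COLOR_BGR2HSV)[y0:y1,x0:x1];C=P[y0:y1,x0:x1]
    bl=(hsv[...,2]<45)&(C[...,2]>.012);gr=(hsv[...,1]>80)&(abs(hsv[...,0]-70.)<25)
    for nm,m in(('black',bl),('green',gr),('all',C[...,2]>.018)):
        k=C[m];k=k[(k[:,2]>.008)&(k[:,2]<.06)]
        print(n,nm,len(k),k.mean(0),'mid',(np.percentile(k,3,axis=0)+np.percentile(k,97,axis=0))/2, np.percentile(k[:,2],90))
        if nm=='all':
            k=k[k[:,2]>.032];m2=k[:,:2].mean(0);w,v=np.linalg.eigh(np.cov((k[:,:2]-m2).T));t=(k[:,:2]-m2)@v[:,1];print(' axis hi',m2,v[:,1],np.percentile(t,[1,99]))
E
```

```text
top black 479 [0.4365 0.2403 0.0383] mid [0.4367 0.2726 0.0381] 0.04926733703283799
top green 200 [0.4333 0.2939 0.0424] mid [0.4346 0.2707 0.0401] 0.04891855750679421
top all 1143 [0.4348 0.2772 0.0399] mid [0.4355 0.2782 0.038 ] 0.04905208237860217
 axis hi [0.4347 0.2844] [-0.079   0.9969] [-0.0777  0.0671]
scene black 451 [0.4367 0.2371 0.0345] mid [0.439  0.2697 0.0326] 0.046921344755955996
scene green 151 [0.4295 0.2972 0.0376] mid [0.4351 0.2767 0.032 ] 0.04651292081138214
scene all 966 [0.4341 0.2722 0.0364] mid [0.4383 0.2773 0.0345] 0.0464971979765012
 axis hi [0.4349 0.2801] [-0.1068  0.9943] [-0.0678  0.0718]
```

step_arm([
  [30, -50, 0, 0, 0, 0, 0],
  [30, -50, 0, 0, 0, 0, 0],
  [30, -50, 0, 0, 0, 0, 0],
  [30, -50, 0, 0, 0, 0, 0],
  [30, -50, 0, 0, 0, 0, 0],
])

```text
clock: 0.6
tool_pos: [0.3574, 0.3655, 0.2074]
eef_rot: [0.186, 0.983, -0.0, -0.0]
contact_force: [0.5, -0.5, 0.9]
opening: 0.996
finger_force: 0.0
```

step_arm([
  [10, -20, 0, 0, 0, -0.139, 0],
  [10, -20, 0, 0, 0, -0.139, 0],
  [10, -20, 0, 0, 0, -0.139, 0],
  [10, -20, 0, 0, 0, -0.139, 0],
  [10, -20, 0, 0, 0, -0.139, 0],
  [10, -20, 0, 0, 0, -0.139, 0],
  [10, -20, 0, 0, 0, -0.139, 0],
  [10, -20, 0, 0, 0, -0.139, 0],
  [0, 0, 0, 0.139, 0.013, 0, 0],
  [0, 0, 0, 0.139, 0.013, 0, 0],
  [0, 0, 0, 0.139, 0.013, 0, 0],
  [0, 0, 0, 0.139, 0.013, 0, 0],
  [0, 0, 0, 0.139, 0.013, 0, 0],
  [0, 0, 0, 0, 0, 0, 0],
])

```text
clock: 2.0
tool_pos: [0.4381, 0.199, 0.2021]
eef_rot: [0.649, 0.693, 0.208, -0.236]
contact_force: [0.3, -0.2, -0.4]
opening: 1.001
finger_force: 0.0
```

```bash
cat >> h.py <<'E'
from scipy.spatial.transform import Rotation as R
def st():
    s=r.get_state();M=R.from_quat(s['eef_rot']).as_matrix();t=np.array(s['tool_pos'])
    np.set_printoptions(precision=4,suppress=True)
    print('t',s['clock'],'tcp',t,'grasp',t-.019*M[:,2],'\n x',M[:,0],'y',M[:,1],'z',M[:,2],'\n q',np.array(s['q']),'F',np.array(s['contact_force']),'M',np.array(s['moment']),'op',s['opening'],'ff',s['finger_force'])
    return s,M,t
E
python3 -c "from h import *;st()"
```

```text
t 2.0 tcp [0.4381 0.199  0.2021] grasp [0.4392 0.1877 0.2173] 
 x [-0.0472  0.8011  0.5967] y [ 0.9973  0.0717 -0.0173] z [-0.0566  0.5942 -0.8023] 
 q [ 0.3248  0.6748 -0.6328  2.115  -0.6054  0.4655  0.4285] F [ 0.2789 -0.2352 -0.3693] M [-0.6684  0.0538  0.0152] op 1.0008851458955874 ff 0.0
```

step_arm([
  [0, 20, -30, 0, 0, 0.018, 0],
  [0, 20, -40, 0, 0, 0, 0],
  [-1, 18, -40, 0, 0, 0, 0],
  [0, 0, -40, 0, 0, 0, 0],
  [0, 0, -30, 0, 0, 0, 0],
  [0, 0, -10, 0, 0, 0, 0],
  [0, 0, 0, 0, 0, 0, 0],
])

```text
clock: 2.7
tool_pos: [0.4372, 0.2655, 0.0294]
eef_rot: [0.633, 0.708, 0.203, -0.239]
contact_force: [0.4, -0.0, 0.3]
opening: 1.003
finger_force: 0.0
```

```bash
python3 -c "
from h import *;st();snap('scene','s1')"; python3 crop.py s1 130 150 330 300 c2
```

```text
t 2.7 tcp [0.4372 0.2655 0.0294] grasp [0.4388 0.2543 0.0447] 
 x [-0.0847  0.7995  0.5947] y [ 0.993   0.1168 -0.0156] z [-0.0819  0.5892 -0.8038] 
 q [ 0.2014  1.0728 -0.6986  2.1398 -0.9972  0.0431  0.9359] F [ 0.4305 -0.005   0.3483] M [-0.5423 -0.0018  0.0276] op 1.0027472412978455 ff 0.0
```

View pics/c2.png

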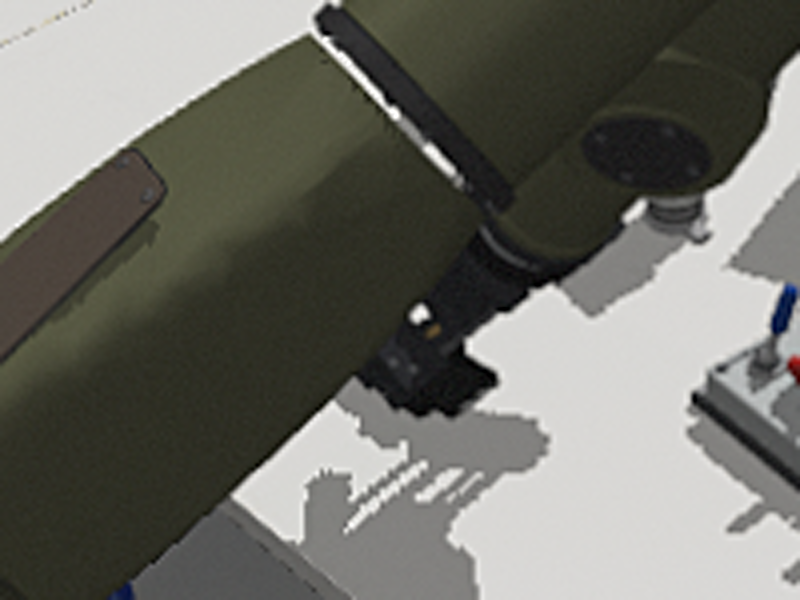

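The picture shows the arm over the cartridge. Joints 5 and 6 are at their limits, so I reduce the tilt before descending.

step_arm([
  [0, -5, 5, -0.139, -0.015, 0, 0],
  [0, -5, 0, -0.139, -0.015, 0, 0],
  [0, -3, -10, 0, 0, 0, 0],
  [0, 0, -8, 0, 0, 0, 0],
  [0, 0, -7, 0, 0, 0, 0],
  [0, 0, 0, 0, 0, 0, 0],
])

```text
clock: 3.35
tool_pos: [0.4372, 0.251, 0.0089]
eef_rot: [0.658, 0.729, 0.119, -0.149]
contact_force: [0.2, -1.2, 0.6]
opening: 0.997
finger_force: 0.0
```

```bash
python3 -c "
from h import *;st()"
```

```text
t 3.35 tcp [0.4372 0.251  0.0089] grasp [0.4383 0.244  0.0265] 
 x [-0.0901  0.9235  0.373 ] y [ 0.9941  0.106  -0.0221] z [-0.0599  0.3688 -0.9276] 
 q [-0.0945  0.9536 -0.422   2.1389 -1.      0.043   0.7636] F [ 0.1861 -1.1694  0.5886] M [-0.4054 -0.0204  0.04  ] op 0.9974854165150624 ff 0.0
```

step_arm([
  [0, 0, 0, 0, 0, 0, 1],
  [0, 0, 0, 0, 0, 0, 1],
  [0, 0, 0, 0, 0, 0, 1],
  [0, 0, 0, 0, 0, 0, 1],
  [0, 0, 0, 0, 0, 0, 1],
], force=45)

```text
clock: 3.85
tool_pos: [0.4372, 0.2526, 0.0097]
eef_rot: [0.656, 0.731, 0.119, -0.147]
contact_force: [1.3, -0.2, 0.4]
opening: 0.565
finger_force: 0.9
```

step_arm([
  [0, 0, 0, 0, 0, 0, 1],
  [0, 0, 0, 0, 0, 0, 1],
  [0, 0, 0, 0, 0, 0, 1],
])

```text
clock: 4.15
tool_pos: [0.4375, 0.2526, 0.0097]
eef_rot: [0.656, 0.731, 0.119, -0.147]
contact_force: [0.8, -1.3, 1.7]
opening: 0.509
finger_force: 44.9
```

step_arm([
  [0, 0, 20, 0, 0, 0, 1],
  [0, 0, 40, 0, 0, 0, 1],
  [0, 0, 40, 0, 0, 0, 1],
  [0, 0, 30, 0, 0, 0, 1],
  [0, 0, 0, -0.139, -0.015, 0, 1],
  [0, 0, 0, -0.139, -0.015, 0, 1],
  [0, 0, 0, -0.139, -0.015, 0, 1],
  [0, 0, 0, -0.139, -0.015, 0, 1],
  [0, 0, 0, 0, 0, 0, 1],
])

```text
clock: 5.05
tool_pos: [0.432, 0.2621, 0.1358]
eef_rot: [0.661, 0.747, -0.054, 0.041]
contact_force: [-0.7, 1.0, -3.7]
opening: 0.512
finger_force: 44.8
```

```bash
python3 -c "
from h import *;st()"
```

```text
t 5.05 tcp [0.432  0.2621 0.1358] grasp [0.4322 0.2646 0.1546] 
 x [-0.122   0.9837 -0.1317] y [ 0.9925  0.1195 -0.0266] z [-0.0104 -0.134  -0.9909] 
 q [-1.0331  0.7592  0.5697  1.9346 -0.4505  0.6707 -0.0861] F [-0.7364  1.0357 -3.7371] M [0.0977 0.0809 0.0112] op 0.511825611241326 ff 44.8350479947112
```

step_arm([
  [0, 0, 4, -0.148, -0.018, 0.004, 1],
  [0, 0, 4, -0.148, -0.018, 0.004, 1],
  [0, 0, 4, -0.148, -0.018, 0.004, 1],
  [0, 0, 4, -0.148, -0.018, 0.004, 1],
  [0, 0, 0, -0.148, -0.018, 0.004, 1],
  [0, 0, 0, -0.148, -0.018, 0.004, 1],
  [0, 0, 0, -0.148, -0.018, 0.004, 1],
  [0, 0, 0, 0, 0, 0, 1],
])

```text
clock: 5.85
tool_pos: [0.433, 0.2538, 0.1442]
eef_rot: [0.547, 0.625, -0.376, 0.41]
contact_force: [-0.6, 1.6, -3.2]
opening: 0.511
finger_force: 44.8
```

```bash
python3 -c "
from h import *;st();snap('scene','s2')"; python3 crop.py s2 100 50 400 275 c3
```

```text
t 5.85 tcp [0.433  0.2538 0.1442] grasp [0.4311 0.2713 0.1514] 
 x [-0.0648  0.3766 -0.9241] y [ 0.9928  0.1178 -0.0216] z [ 0.1007 -0.9189 -0.3815] 
 q [-1.4272  1.3866  0.934   1.4351 -0.0328  1.3897 -0.5402] F [-0.5561  1.6496 -3.1857] M [ 1.5489  0.3099 -0.1046] op 0.5110181778826222 ff 44.8287943421019
```

View pics/c3.png

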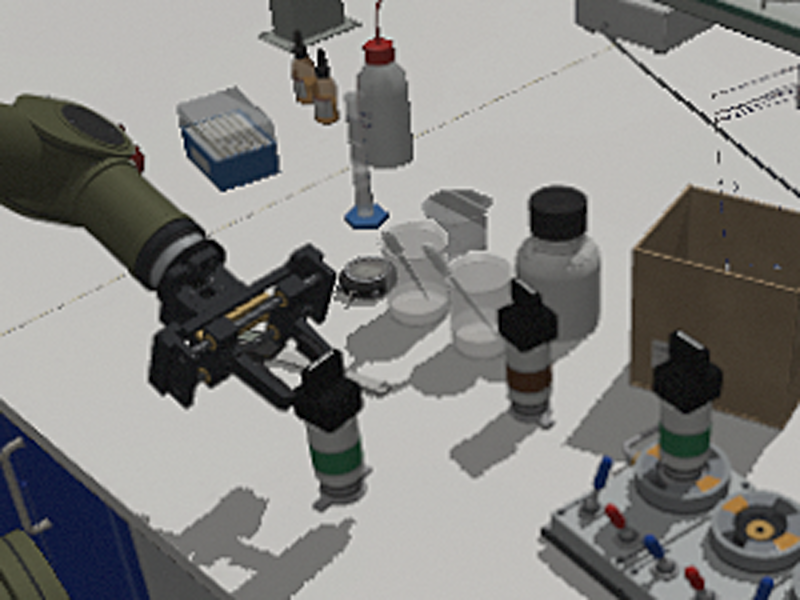

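The cartridge is nearly upright, with its foot about 40 mm above the bench. Lowering it now.

step_arm([
  [0, 0, -15, -0.013, 0.0, 0, 1],
  [0, 0, -15, 0, 0.02, 0, 1],
  [0, 0, -6, 0, 0, 0, 1],
  [0, 0, -3, 0, 0, 0, 1],
  [0, 0, 0, 0, 0, 0, 1],
])

```text
clock: 6.4
tool_pos: [0.4363, 0.2527, 0.115]
eef_rot: [0.547, 0.624, -0.381, 0.408]
contact_force: [-0.5, 0.0, -2.1]
opening: 0.515
finger_force: 44.8
```

```bash
python3 -c "
from h import *;st()"
```

```text
t 6.4 tcp [0.4363 0.2527 0.115 ] grasp [0.4345 0.2702 0.1222] 
 x [-0.07    0.372  -0.9256] y [ 0.9932  0.1122 -0.03  ] z [ 0.0927 -0.9214 -0.3773] 
 q [-1.4106  1.4298  0.9151  1.4096 -0.0519  1.3847 -0.5538] F [-0.4906  0.0488 -2.1063] M [1.383  0.1662 0.0495] op 0.5152975879068572 ff 44.837759591900976
```

step_arm([
  [0, 0, -2, 0, -0.03, 0, 1],
  [0, 0, -2, 0, 0, 0, 1],
  [0, 0, -2, 0, 0, 0, 1],
  [0, 0, 0, 0, 0, 0, 1],
])

```text
clock: 6.8
tool_pos: [0.436, 0.2528, 0.1084]
eef_rot: [0.552, 0.618, -0.373, 0.418]
contact_force: [-0.4, -0.5, -3.4]
opening: 0.513
finger_force: 44.8
```

```bash
python3 -c "
from h import *;st()"
```

```text
t 6.8 tcp [0.436  0.2528 0.1084] grasp [0.434  0.2703 0.1155] 
 x [-0.0428  0.3704 -0.9279] y [ 0.9936  0.1132 -0.0006] z [ 0.1048 -0.9219 -0.3729] 
 q [-1.4201  1.4451  0.9219  1.414  -0.0602  1.3712 -0.5797] F [-0.3549 -0.4638 -3.3721] M [1.3748 0.2707 0.0413] op 0.5128751906521632 ff 44.835668513333076
```

step_arm([
  [0, 0, -4, 0, 0, 0, 1],
  [0, 0, -2, 0, 0, 0, 1],
  [0, 0, 0, 0, 0, 0, 1],
])

```text
clock: 7.1
tool_pos: [0.4368, 0.2522, 0.1051]
eef_rot: [0.551, 0.617, -0.374, 0.419]
contact_force: [-0.5, 1.7, 5.3]
opening: 0.514
finger_force: 44.8
```

step_arm([
  [0, 0, -2, 0, 0, 0, 1],
  [0, 0, 0, 0, 0, 0, 1],
])

```text
clock: 7.3
tool_pos: [0.4371, 0.2518, 0.105]
eef_rot: [0.551, 0.616, -0.374, 0.42]
contact_force: [0.2, 3.2, 10.7]
opening: 0.511
finger_force: 44.8
```

step_arm([
  [0, 0, 2, 0, 0, 0, 0.5],
  [0, 0, 0, 0, 0, 0, 0.2],
  [0, 0, 0, 0, 0, 0, 0],
  [0, 0, 0, 0, 0, 0, 0],
  [0, 0, 0, 0, 0, 0, 0],
  [0, 0, 0, 0, 0, 0, 0],
  [-3, 25, 10, 0, 0, 0, 0],
  [-4, 35, 14, 0, 0, 0, 0],
  [-4, 35, 14, 0, 0, 0, 0],
  [0, 0, 40, 0, 0, 0, 0],
  [0, 0, 40, 0, 0, 0, 0],
  [0, 0, 0, 0, 0, 0, 0],
])

```text
clock: 8.5
tool_pos: [0.427, 0.3485, 0.2266]
eef_rot: [0.554, 0.617, -0.369, 0.419]
contact_force: [1.0, 0.3, 0.1]
opening: 1.001
finger_force: 0.0
```

```bash
cat > cart.py <<'E'
from h import *
import sys
def run(f):
    st();out=[]
    for n in('top','scene'):
        p,d=snap(n,f+n);Q=cloud(n,d).reshape(-1,3);h=cv2.cvtColor(p,cv2.COLOR_BGR2HSV).reshape(-1,3)
        near=(np.hypot(Q[:,0]-.434,Q[:,1]-.27)<.06)
        cap=Q[near&(Q[:,2]>.095)&(Q[:,2]<.16)&(h[:,2]<60)]
        w=cap[cap[:,2]>.134]
        print(n,'cap n',len(cap),(np.percentile(cap,2,axis=0)+np.percentile(cap,98,axis=0))/2,'wing',len(w),w.mean(0),np.percentile(w[:,2],98))
        if len(w)>6:
            print(' rect',cv2.minAreaRect((w[:,:2]*1000).astype(np.float32)))
        g=Q[near&(h[:,1]>80)&(abs(h[:,0]-70.)<25)]
        if len(g):print(' green',len(g),g.mean(0))
run(sys.argv[1])
E
python3 cart.py s3; python3 crop.py s3top 180 210 280 285 c4
```

```text
t 8.5 tcp [0.427  0.3485 0.2266] grasp [0.425  0.3659 0.2337] 
 x [-0.0353  0.3742 -0.9267] y [0.9935 0.1136 0.008 ] z [ 0.1083 -0.9204 -0.3758] 
 q [-1.4353  1.3376  0.9738  1.1408 -0.0007  1.7165 -0.5284] F [0.9692 0.2821 0.107 ] M [ 0.7971  0.1857 -0.0159] op 1.001186203181907 ff 0.0
top cap n 368 [0.4377 0.264  0.1321] wing 86 [0.4363 0.2655 0.1509] 0.15730163510506437
 rect ((437.5799865722656, 265.9425964355469), (42.95785140991211, 12.782342910766602), 10.73362922668457)
 green 40 [0.4321 0.2577 0.1153]
scene cap n 471 [0.4394 0.2598 0.1246] wing 115 [0.4386 0.2614 0.1444] 0.15189604910285492
 rect ((441.1761779785156, 262.37481689453125), (43.67404556274414, 11.567400932312012), 7.897346019744873)
 green 141 [0.4318 0.2524 0.0604]
```

View pics/c4.png

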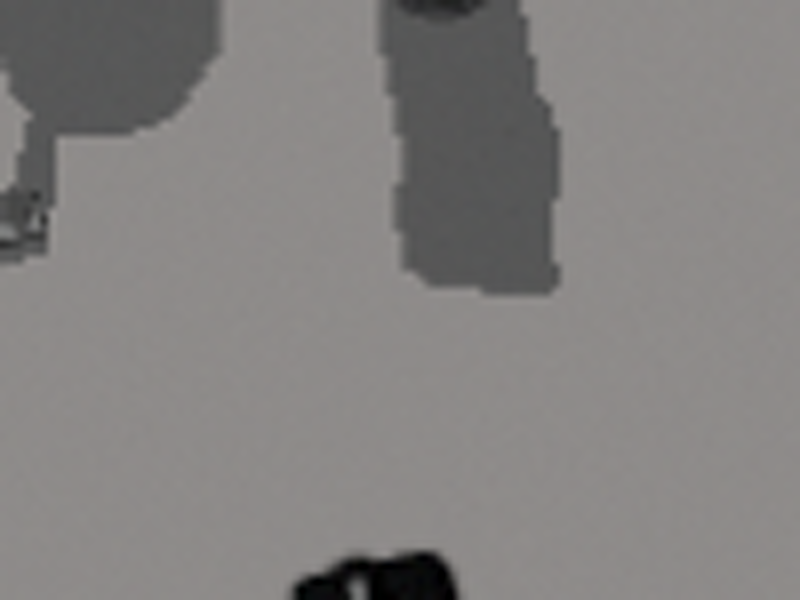

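The crop only catches the top of the standing cartridge; the depth data show it upright. I bring the tool to point down above the wing.

step_arm([
  [0, 0, 2, 0.146, 0.017, 0, 0],
  [0, 0, 2, 0.146, 0.017, 0, 0],
  [0, 0, 2, 0.146, 0.017, 0, 0],
  [0, 0, 2, 0.146, 0.017, 0, 0],
  [0, 0, 0, 0.146, 0.017, 0, 0],
  [0, 0, 0, 0.146, 0.017, 0, 0],
  [0, 0, 0, 0.146, 0.017, 0, 0],
  [0, 0, 0, 0.146, 0.017, 0, 0],
  [2, -14, 0, 0, 0, 0.145, 0],
  [2, -14, 0, 0, 0, 0.145, 0],
  [2, -14, 0, 0, 0, 0.145, 0],
  [2, -14, 0, 0, 0, 0.145, 0],
  [1, -14, 0, 0, 0, 0.145, 0],
  [0, -14, 0, 0, 0, 0.145, 0],
  [0, 0, 0, 0, 0, 0.145, 0],
  [0, 0, 0, 0, 0, 0.145, 0],
  [0, 0, 0, 0, 0, 0.145, 0],
  [0, 0, 0, 0, 0, 0.145, 0],
])

```text
clock: 10.4
tool_pos: [0.4331, 0.2635, 0.2274]
eef_rot: [-0.0, 1.0, -0.002, 0.005]
contact_force: [-0.3, -0.6, 0.8]
opening: 1.001
finger_force: 0.0
```

step_arm([
  [0, 0, 0, 0, 0, 0.14, 0],
  [0, 0, 0, 0, 0, 0, 0],
])

```text
clock: 10.6
tool_pos: [0.4333, 0.2634, 0.2276]
eef_rot: [-0.067, 0.998, -0.001, 0.005]
contact_force: [0.3, 0.1, 0.4]
opening: 1.0
finger_force: 0.0
```

```bash
python3 -c "
from h import *;s,M,t=st()
print(M[:,2]);print('corr rotvec to down',np.cross(M[:,2],[0,0,-1]))"
```

```text
t 10.6 tcp [0.4333 0.2634 0.2276] grasp [0.4331 0.2634 0.2466] 
 x [-0.9909 -0.1342 -0.0098] y [-0.1342  0.9909 -0.0032] z [ 0.0101 -0.0018 -0.9999] 
 q [-0.7658  0.5101  0.1917  1.9114 -0.1298  0.7248  1.2042] F [0.2851 0.1223 0.3579] M [0.0703 0.0882 0.0237] op 1.0004760182832833 ff 0.0
[ 0.0101 -0.0018 -0.9999]
corr rotvec to down [0.0018 0.0101 0.    ]
```

step_arm([
  [3, 0, -40, 0.002, 0.01, 0, 0],
  [0, 0, -40, 0, 0, 0, 0],
  [0, 0, -15, 0, 0, 0, 0],
  [0, 0, -6, 0, 0, 0, 0],
  [0, 0, 0, 0, 0, 0, 0],
])

```text
clock: 11.1
tool_pos: [0.4366, 0.2635, 0.1268]
eef_rot: [-0.066, 0.998, -0.0, 0.001]
contact_force: [-0.1, -0.3, -0.2]
opening: 0.997
finger_force: 0.0
```

step_arm([
  [0, 0, 0, 0, 0, 0, 1],
  [0, 0, 0, 0, 0, 0, 1],
  [0, 0, 0, 0, 0, 0, 1],
  [0, 0, 0, 0, 0, 0, 1],
  [0, 0, 0, 0, 0, 0, 1],
  [0, 0, 0, 0, 0, 0, 1],
  [0, 0, 0, 0, 0, 0, 1],
  [0, 0, 0, 0, 0, 0, 1],
  [0, 0, 0, 0, 0, 0, 1],
], force=20)

```text
clock: 12.0
tool_pos: [0.4371, 0.2637, 0.1277]
eef_rot: [-0.067, 0.998, 0.0, 0.001]
contact_force: [1.4, 0.3, 0.3]
opening: 0.207
finger_force: 0.0
```

```bash
python3 -c "
from h import *;s,M,t=st()"
```

```text
t 12.0 tcp [0.4371 0.2637 0.1277] grasp [0.4371 0.2637 0.1467] 
 x [-0.991  -0.1339 -0.0029] y [-0.1339  0.991   0.0007] z [ 0.0028  0.001  -1.    ] 
 q [-0.7158  0.6711  0.1333  1.9989 -0.1784  0.4796  1.2523] F [1.3847 0.3    0.2956] M [0.0294 0.0112 0.034 ] op 0.2074463213659122 ff 0.0
```

step_arm([
  [0, 0, 0, 0, 0, 0, 1],
  [0, 0, 0, 0, 0, 0, 1],
  [0, 0, 0, 0, 0, 0, 1],
  [0, 0, 0, 0, 0, 0, 1],
], force=60)

```text
clock: 12.4
tool_pos: [0.4372, 0.2638, 0.1277]
eef_rot: [-0.067, 0.998, 0.0, 0.001]
contact_force: [1.5, 0.9, 0.3]
opening: 0.003
finger_force: 0.0
```

step_arm([
  [0, 0, 20, 0, 0, 0, 1],
  [0, 0, 40, 0, 0, 0, 1],
  [0, 0, 40, 0, 0, 0, 1],
  [0, 0, 15, 0, 0, 0, 1],
  [10, -40, 0, 0, 0, -0.04, 1],
  [10, -40, 0, 0, 0, -0.04, 1],
  [10, -40, 0, 0, 0, -0.04, 1],
  [10, -40, 0, 0, 0, -0.04, 1],
  [10, -40, 0, 0, 0, -0.04, 1],
  [10, -40, 0, 0, 0, -0.04, 1],
  [10, -40, 0, 0, 0, 0, 1],
  [10, -20, 0, 0, 0, 0, 1],
  [0, 0, 0, 0, 0, 0, 1],
  [0, 0, 0, 0, 0, 0, 1],
])

```text
clock: 13.8
tool_pos: [0.5168, -0.0358, 0.2425]
eef_rot: [0.053, 0.999, 0.001, 0.001]
contact_force: [0.1, 0.6, -0.6]
opening: 0.005
finger_force: 0.0
```

```bash
python3 -c "
from h import *;s,M,t=st();snap('scene','s4')";  python3 crop.py s4 180 50 500 290 c5
```

```text
t 13.8 tcp [ 0.5168 -0.0358  0.2425] grasp [ 0.5168 -0.0358  0.2615] 
 x [-0.9944  0.1059 -0.0022] y [0.1059 0.9944 0.0013] z [ 0.0023  0.0011 -1.    ] 
 q [-0.1747  0.5106  0.2446  1.8574 -0.1689  0.7912  1.6234] F [ 0.0569  0.6128 -0.6466] M [0.0383 0.0136 0.0218] op 0.004736283741736711 ff 0.0
```

View pics/c5.png

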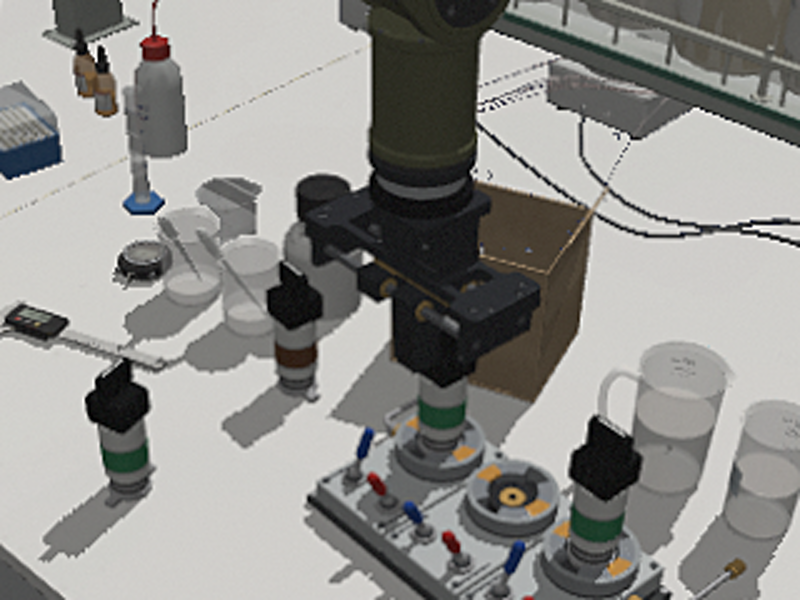

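The picture shows the gripper came away empty: the cartridge still stands at its place, crop (120,440). I re-measure it with the arm out of the way.

```bash
sed -i 's/run(sys.argv\[1\])//' cart.py; cat >> cart.py <<'E'
if __name__=='__main__':
    run(sys.argv[1])
E
python3 cart.py s5; python3 crop.py s5top 180 210 400 375 c6; python3 - <<'E'
from h import *
d=np.load('pics/s5top.npy');P=cloud('top',d)
Q=P.reshape(-1,3);k=Q[(np.hypot(Q[:,0]-.44,Q[:,1]-.26)<.1)&(Q[:,2]>.13)&(Q[:,2]<.2)];print(len(k),k.min(0),k.max(0),k.mean(0))
E
```

```text
t 13.85 tcp [ 0.5167 -0.0349  0.2425] grasp [ 0.5166 -0.0349  0.2615] 
 x [-0.9946  0.1041 -0.0019] y [0.1041 0.9946 0.0017] z [ 0.0021  0.0015 -1.    ] 
 q [-0.1759  0.5104  0.2439  1.8578 -0.1689  0.7912  1.6235] F [ 0.6708  0.5955 -0.1477] M [ 0.0521 -0.0009 -0.0104] op 0.002867918904038461 ff 0.0
top cap n 365 [0.4375 0.2643 0.1317] wing 83 [0.4361 0.2657 0.1504] 0.15877050646659338
 rect ((437.1029968261719, 266.70849609375), (42.258907318115234, 12.756436347961426), 11.200026512145996)
 green 31 [0.4306 0.2547 0.1139]
scene cap n 466 [0.4391 0.2595 0.1249] wing 108 [0.4379 0.2615 0.1451] 0.15322329994059275
 rect ((441.1067810058594, 263.19110107421875), (44.8539924621582, 12.761054992675781), 6.5631914138793945)
 green 146 [0.4319 0.2524 0.0591]
122 [0.41576358 0.24564356 0.13002414] [0.45782227 0.28286544 0.15965859] [0.43703663 0.26582536 0.14938442]
```

View pics/c6.png

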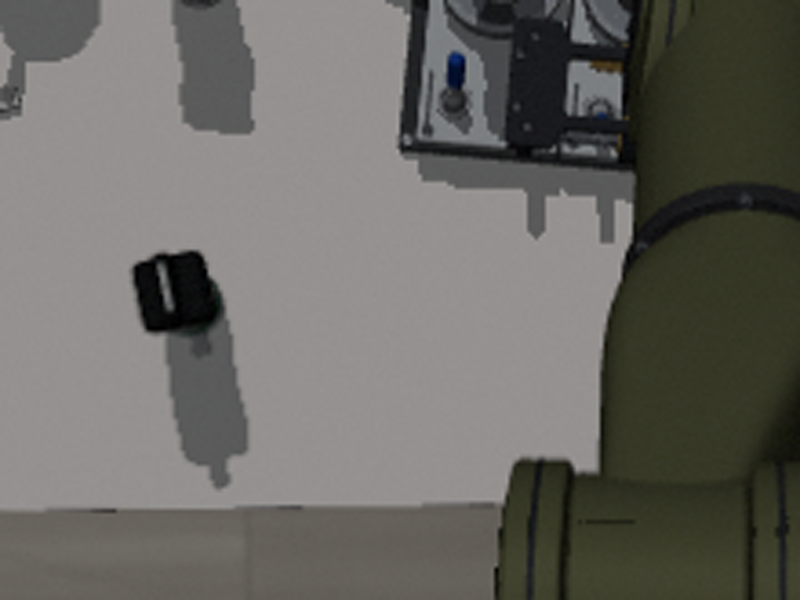

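```bash
python3 - <<'E'
from h import *
def proj(n,X):
    c=r.get_calibration(n);T=np.linalg.inv(np.array(c['pose']));x=(T[:3,:3]@np.array(X).T).T+T[:3,3];x=x*[1,-1,-1]
    return cv2.projectPoints(x,np.zeros(3),np.zeros(3),np.array(c['intrinsics']),np.array(c['dist_coeffs']))[0].reshape(-1,2)
g=[[.5168,-.0358,.2425],[.5168,-.0358,.3065],[.437,.264,.124],[.437,.264,.152],[.437,.264,0]]
print(proj('scene',g));print(proj('top',g))
d=np.load('pics/s4.npy');P=cloud('scene',d).reshape(-1,3)
k=P[(np.hypot(P[:,0]-.5168,P[:,1]+.0358)<.05)&(P[:,2]>.12)]
for a in np.arange(.12,.4,.02):
    m=k[(k[:,2]>a)&(k[:,2]<=a+.02)]
    if len(m):print(a,len(m),m.mean(0)[:2],m.min(0)[:2],m.max(0)[:2])
E
```

```text
[[343.92441759 207.6384504 ]
 [344.79073969 181.65828636]
 [225.02375632 207.65191823]
 [223.61151469 198.27284128]
 [230.88671492 246.14724467]]
[[360.46216257 245.96717648]
 [363.41113311 241.06417077]
 [227.44809606 290.07697214]
 [225.94163642 289.0342012 ]
 [233.46702338 294.23982786]]
0.2599999999999999 33 [ 0.51044842 -0.03834628] [ 0.50541392 -0.05246261] [ 0.52313573 -0.02361705]
0.2799999999999999 144 [ 0.51116149 -0.04178211] [ 0.50381295 -0.05462808] [ 0.52712552 -0.02143775]
0.29999999999999993 137 [ 0.51107936 -0.04205214] [ 0.50385403 -0.05578523] [ 0.52592961 -0.01874992]
0.3199999999999999 30 [ 0.50977585 -0.05692341] [ 0.49945704 -0.06847667] [ 0.52053785 -0.02549642]
0.33999999999999986 353 [ 0.49344345 -0.04225966] [ 0.47915489 -0.07838874] [0.54840488 0.00959951]
0.3599999999999999 395 [ 0.49739503 -0.04218441] [ 0.47992218 -0.08557449] [0.5371455  0.01195967]
0.3799999999999999 421 [ 0.50326306 -0.05826367] [ 0.49025496 -0.08460991] [0.53671092 0.01079872]
0.39999999999999986 280 [ 0.50503077 -0.06562699] [ 0.47919128 -0.08074503] [ 0.54204477 -0.01838788]
```

The visible fingertips end around z≈0.265 while the reported TCP is 0.2425. That would explain the miss, so I measure the offset.

```bash
python3 - <<'E'
from h import *
st()
for n in('scene',):
    p,d=snap(n,'s6');P=cloud(n,d)
    for c in (336,340,344,348,352):
        print(c,[(y,*np.round(P[y,c]*1000).astype(int)) for y in range(176,216,3)])
E
python3 crop.py s6 300 140 400 215 c7
```

```text
t 13.95 tcp [ 0.5167 -0.0344  0.2426] grasp [ 0.5167 -0.0344  0.2616] 
 x [-0.9947  0.1027 -0.0021] y [0.1027 0.9947 0.0016] z [ 0.0023  0.0014 -1.    ] 
 q [-0.1769  0.5102  0.2439  1.8579 -0.1687  0.7911  1.6237] F [ 0.355   0.4967 -0.794 ] M [ 0.0133 -0.0251  0.0005] op 0.0053315255246102495 ff 0.0
336 [(176, np.int64(508), np.int64(-21), np.int64(317)), (179, np.int64(509), np.int64(-20), np.int64(309)), (182, np.int64(510), np.int64(-19), np.int64(301)), (185, np.int64(509), np.int64(-20), np.int64(295)), (188, np.int64(509), np.int64(-21), np.int64(288)), (191, np.int64(508), np.int64(-21), np.int64(281)), (194, np.int64(773), np.int64(213), np.int64(4)), (197, np.int64(768), np.int64(209), np.int64(-2)), (200, np.int64(762), np.int64(203), np.int64(-6)), (203, np.int64(750), np.int64(192), np.int64(-3)), (206, np.int64(740), np.int64(183), np.int64(-3)), (209, np.int64(731), np.int64(175), np.int64(-4)), (212, np.int64(719), np.int64(164), np.int64(-1)), (215, np.int64(684), np.int64(132), np.int64(28))]
340 [(176, np.int64(482), np.int64(-54), np.int64(347)), (179, np.int64(5
[... 2125 characters left out ...]
 np.int64(-76), np.int64(354)), (179, np.int64(486), np.int64(-79), np.int64(351)), (182, np.int64(518), np.int64(-53), np.int64(313)), (185, np.int64(519), np.int64(-53), np.int64(306)), (188, np.int64(522), np.int64(-50), np.int64(296)), (191, np.int64(523), np.int64(-50), np.int64(288)), (194, np.int64(525), np.int64(-49), np.int64(279)), (197, np.int64(640), np.int64(46), np.int64(157)), (200, np.int64(638), np.int64(44), np.int64(151)), (203, np.int64(639), np.int64(44), np.int64(141)), (206, np.int64(643), np.int64(47), np.int64(128)), (209, np.int64(640), np.int64(44), np.int64(122)), (212, np.int64(643), np.int64(47), np.int64(110)), (215, np.int64(640), np.int64(44), np.int64(104))]
```

View pics/c7.png

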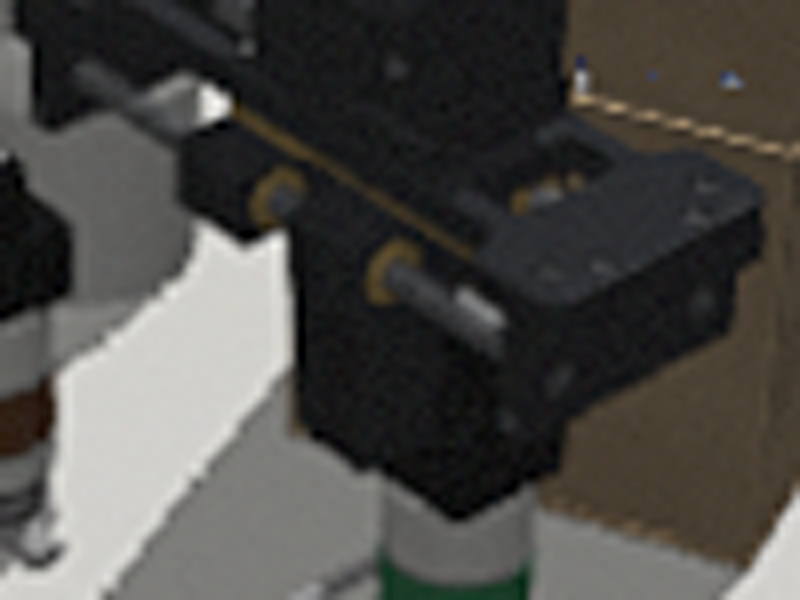

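The fingers' visible end is at about z=0.275, about 33 mm behind the reported TCP along the tool axis; laterally it agrees. I use that correction and go back for the wing.

step_arm([
  [-10, 40, 0, 0, 0, 0.04, 0],
  [-10, 40, 0, 0, 0, 0.04, 0],
  [-10, 40, 0, 0, 0, 0.04, 0],
  [-10, 40, 0, 0, 0, 0.04, 0],
  [-10, 40, 0, 0, 0, 0.04, 0],
  [-10, 40, 0, 0, 0, 0.04, 0],
  [-10, 40, 0, 0, 0, 0, 0],
  [-9, 20, 0, 0, 0, 0, 0],
  [0, 0, -40, 0, 0, 0, 0],
  [0, 0, -40, 0, 0, 0, 0],
  [0, 0, -40, 0, 0, 0, 0],
  [0, 0, -20, 0, 0, 0, 0],
  [0, 0, -7, 0, 0, 0, 0],
  [0, 0, 0, 0, 0, 0, 0],
], force=15)

```text
clock: 15.4
tool_pos: [0.4374, 0.2641, 0.0953]
eef_rot: [-0.068, 0.998, 0.0, 0.001]
contact_force: [0.0, -0.7, 0.6]
opening: 0.997
finger_force: 0.0
```

step_arm([
  [0, 0, 0, 0, 0, 0, 1],
  [0, 0, 0, 0, 0, 0, 1],
  [0, 0, 0, 0, 0, 0, 1],
  [0, 0, 0, 0, 0, 0, 1],
  [0, 0, 0, 0, 0, 0, 1],
  [0, 0, 0, 0, 0, 0, 1],
  [0, 0, 0, 0, 0, 0, 1],
  [0, 0, 0, 0, 0, 0, 1],
  [0, 0, 0, 0, 0, 0, 1],
  [0, 0, 0, 0, 0, 0, 1],
  [0, 0, 0, 0, 0, 0, 1],
])

```text
clock: 16.5
tool_pos: [0.4379, 0.2636, 0.0955]
eef_rot: [-0.067, 0.998, 0.0, 0.001]
contact_force: [0.7, -0.2, -2.0]
opening: 0.138
finger_force: 15.0
```

```bash
python3 -c "
from h import *;s,M,t=st()"
```

```text
t 16.5 tcp [0.4379 0.2636 0.0955] grasp [0.4379 0.2635 0.1145] 
 x [-0.991  -0.134  -0.0023] y [-0.134   0.991   0.0003] z [ 0.0022  0.0006 -1.    ] 
 q [-0.7031  0.728   0.1157  2.0182 -0.195   0.4034  1.2682] F [ 0.7406 -0.1961 -1.9847] M [ 0.0511 -0.0186 -0.0046] op 0.1375819867999587 ff 14.999089805642143
```

step_arm([
  [0, 0, 0, 0, 0, 0, 1],
  [0, 0, 0, 0, 0, 0, 1],
  [0, 0, 0, 0, 0, 0, 1],
  [0, 0, 20, 0, 0, 0, 1],
  [0, 0, 40, 0, 0, 0, 1],
  [0, 0, 40, 0, 0, 0, 1],
  [0, 0, 20, 0, 0, 0, 1],
  [10, -40, 0, 0, 0, -0.04, 1],
  [10, -40, 0, 0, 0, -0.04, 1],
  [10, -40, 0, 0, 0, -0.04, 1],
  [10, -40, 0, 0, 0, -0.04, 1],
  [10, -40, 0, 0, 0, -0.04, 1],
  [10, -40, 0, 0, 0, -0.04, 1],
  [10, -40, 0, 0, 0, 0, 1],
  [5, -25, 0, 0, 0, 0, 1],
  [0, 0, 0, 0, 0, 0, 1],
  [0, 0, 0, 0, 0, 0, 1],
], force=60)

```text
clock: 18.2
tool_pos: [0.5127, -0.0414, 0.2155]
eef_rot: [0.053, 0.999, 0.001, 0.001]
contact_force: [0.6, 1.3, -2.5]
opening: 0.128
finger_force: 60.0
```

```bash
python3 - <<'E'
from h import *
s,M,t=st()
for n in('top','scene'):
    p,d=snap(n,'s7'+n);Q=cloud(n,d).reshape(-1,3);h=cv2.cvtColor(p,cv2.COLOR_BGR2HSV).reshape(-1,3)
    g=Q[(h[:,1]>80)&(abs(h[:,0]-70.)<25)&(np.hypot(Q[:,0]-t[0],Q[:,1]-t[1])<.05)]
    if len(g):print(n,'green',len(g),g.mean(0),g.min(0),g.max(0))
    # collar ring (top edge plane) blobs, not hidden
    k=Q[(abs(Q[:,2]-.056)<.006)&(np.hypot(Q[:,0]-.65,Q[:,1]+.05)<.05)]
    print(len(k),cv2.minEnclosingCircle((k[:,:2]*1000).astype(np.float32)))
    # orange notch pieces
    o=(h[:,1]>110)&(abs(h[:,0]-16.)<6)&(h[:,2]>110)&(np.hypot(Q[:,0]-.65,Q[:,1]+.05)<.05);k=Q[o]
    lab=k[:,1]>-.05
    for m in(lab,~lab):
        if m.sum(): print(' brass',m.sum(),k[m].mean(0))
E
python3 crop.py s7scene 270 100 470 250 c8
```

```text
t 18.2 tcp [ 0.5127 -0.0414  0.2155] grasp [ 0.5126 -0.0414  0.2345] 
 x [-0.9943  0.1068 -0.002 ] y [0.1068 0.9943 0.0011] z [ 0.0021  0.0009 -1.    ] 
 q [-0.1454  0.5411  0.2164  1.9015 -0.1712  0.7145  1.6342] F [ 0.5672  1.2886 -2.5183] M [ 0.0549 -0.0218 -0.0211] op 0.12830637702358477 ff 59.999534357339144
top green 12 [ 0.4944 -0.0232  0.2338] [ 0.4805 -0.0333  0.1625] [0.5094 0.0017 0.5785]
316 ((650.2763671875, -46.48643493652344), 44.47557830810547)
 brass 59 [ 0.651  -0.027   0.0543]
 brass 3 [ 0.6578 -0.0509  0.0485]
scene green 190 [ 0.5039 -0.0522  0.1759] [ 0.4824 -0.0653  0.1581] [ 0.5334 -0.0185  0.4012]
600 ((654.0001220703125, -50.42734909057617), 46.84824752807617)
 brass 60 [ 0.6547 -0.031   0.0524]
 brass 63 [ 0.6511 -0.0697  0.0531]
```

View pics/c8.png

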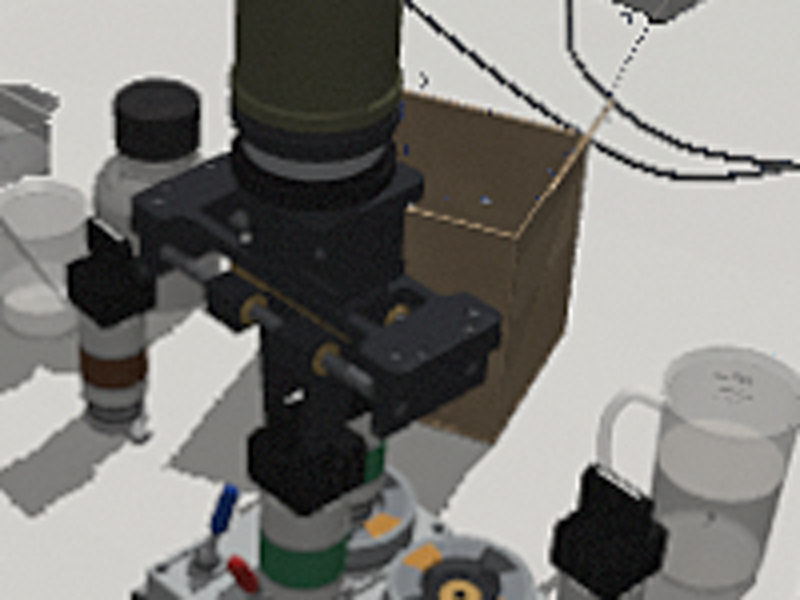

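The cartridge hangs plumb from the wing. Now refine the collar centre and the cartridge's lateral offset in the hand.

```bash
python3 - <<'E'
from h import *
np.set_printoptions(precision=4,suppress=True)
for n in('top','scene'):
    p=cv2.imread('pics/%s0.png'%n);h=cv2.cvtColor(p,cv2.COLOR_BGR2HSV)
    Q=cloud(n,np.load('pics/%s0.npy'%n))
    m=(h[...,1]>110)&(abs(h[...,0]-16.)<6)&(h[...,2]>90)&(np.hypot(Q[...,0]-.65,Q[...,1]+.05)<.047)
    k=np.argwhere(m)[:,::-1].astype(float);W=onz(n,k,.054);r0=np.hypot(W[:,0]-.65,W[:,1]+.05);W=W[r0>.02]
    a=W[W[:,1]>-.05];b=W[W[:,1]<-.05]
    print(n,len(a),len(b),'brass mid',(a.mean(0)+b.mean(0))/2,'yaw',np.arctan2(-(a-b.mean(0)).mean(0)[0],(a.mean(0)-b.mean(0))[1]), np.linalg.norm(a.mean(0)-b.mean(0)))
    c=W=onz(n,k,.046);c=W[np.hypot(W[:,0]-.65,W[:,1]+.05)<.016];print(' seat brass',len(c),c.mean(0))
    # ring edge: ellipse of grey ring via depth mask at ring height, pixel contour -> plane
    m=((abs(Q[...,2]-.056)<.008)&(np.hypot(Q[...,0]-.65,Q[...,1]+.05)<.05)).astype(np.uint8)
    c=max(cv2.findContours(m,0,1)[0],key=cv2.contourArea).reshape(-1,2).astype(float)
    w=onz(n,c,.056)[:,:2];A=np.c_[2*w,np.ones(len(w))];x=np.linalg.lstsq(A,(w**2).sum(1),rcond=None)[0];print(' ring fit',x[:2],np.sqrt(x[2]+x[0]**2+x[1]**2))
p=cv2.imread('pics/s7scene.png');h=cv2.cvtColor(p,cv2.COLOR_BGR2HSV);m=(h[...,1]>80)&(abs(h[...,0]-70.)<25)
t=np.array([.5127,-.0414])
for y in range(238,243):
    xs=np.where(m[y,325:365])[0]+325
    # split to the near band (leftmost run)
    print(y,xs.min(),xs.max())
    o,v=ray('scene',[[(xs.min()+xs.max())/2,y]]);u=v[0,:2]/np.linalg.norm(v[0,:2]);e=o[:2]-t
    print('  lateral TCP->axis offset along left-normal',-(t-o[:2])@np.array([-u[1],u[0]]),'normal',[-u[1],u[0]])
E
```

```text
top 43 45 brass mid [ 0.6499 -0.0514  0.054 ] yaw -0.0814603821672032 0.06357050770499044
 seat brass 54 [ 0.6494 -0.0511  0.046 ]
 ring fit [ 0.6484 -0.0513] 0.04357605016264717
scene 33 35 brass mid [ 0.6552 -0.0485  0.054 ] yaw -0.10317578394412386 0.061312476781398166
 seat brass 53 [ 0.6543 -0.0487  0.046 ]
 ring fit [ 0.6504 -0.0501] 0.04570080239628586
238 335 356
  lateral TCP->axis offset along left-normal -0.003812107214346972 normal [np.float64(-0.6435559847488547), np.float64(0.7653990426528713)]
239 335 355
  lateral TCP->axis offset along left-normal -0.002852559018395707 normal [np.float64(-0.6444320373239957), np.float64(0.7646615913398844)]
240 335 355
  lateral TCP->axis offset along left-normal -0.0029315887732589553 normal [np.float64(-0.6443599164497062), np.float64(0.7647223666618674)]
241 335 355
  lateral TCP->axis offset along left-normal -0.0030109326586599864 normal [np.float64(-0.6442875031167848), np.float64(0.7647833767332675)]
242 336 355
  lateral TCP->axis offset along left-normal -0.0041357539196561635 normal [np.float64(-0.6432603089895963), np.float64(0.7656475526497873)]
```

step_arm([
  [30, -2, 0, 0, 0, 0, 1],
  [40, -3, 0, 0, 0, 0, 1],
  [40, -3, 0, 0, 0, 0, 1],
  [28, -2, 0, 0, 0, 0, 1],
  [0, 0, -20, 0, 0, 0, 1],
  [0, 0, -20, 0, 0, 0, 1],
  [0, 0, -15, 0, 0, 0, 1],
  [0, 0, 0, 0, 0, 0, 1],
  [0, 0, 0, 0, 0, 0, 1],
])

```text
clock: 19.2
tool_pos: [0.6511, -0.0498, 0.1607]
eef_rot: [0.052, 0.999, 0.001, 0.001]
contact_force: [0.5, -0.7, -2.0]
opening: 0.129
finger_force: 60.0
```

```bash
python3 - <<'E'
from h import *
s,M,t=st();p,d=snap('scene','s8');p2,_=snap('top','s8t')
E
python3 crop.py s8 330 180 450 270 c9
```

```text
t 19.2 tcp [ 0.6511 -0.0498  0.1607] grasp [ 0.651  -0.0498  0.1797] 
 x [-0.9946  0.1036 -0.0024] y [0.1036 0.9946 0.0012] z [ 0.0025  0.0009 -1.    ] 
 q [-0.0999  0.7869  0.2022  1.5357 -0.1943  0.8362  1.6417] F [ 0.5367 -0.6827 -1.9892] M [ 0.0044 -0.0335 -0.017 ] op 0.12867656737012967 ff 59.999379962682724
```

View pics/c9.png

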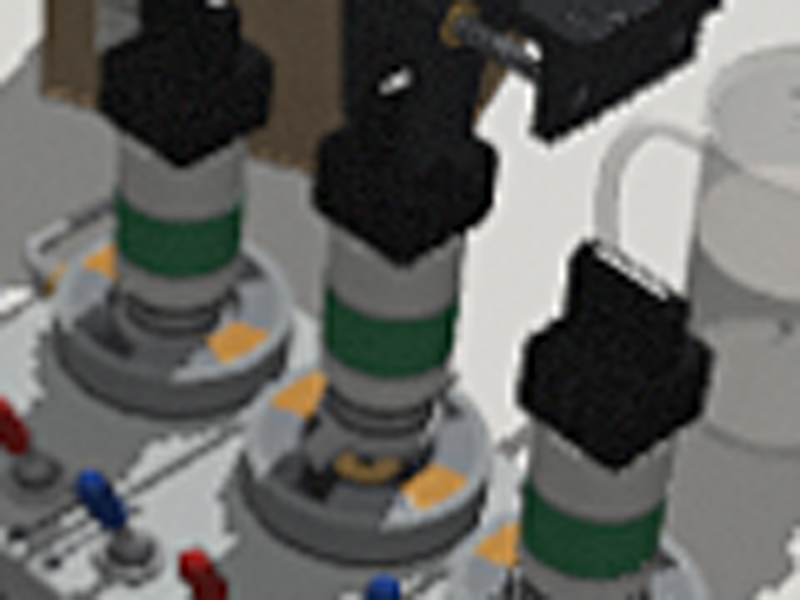

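Good: the foot hovers just above the collar. I use the fitted neighbours' bands in the same picture as the reference for lateral offset.

```bash
python3 - <<'E'
from h import *
p=cv2.imread('pics/s8.png');h=cv2.cvtColor(p,cv2.COLOR_BGR2HSV)
m=((h[...,1]>80)&(abs(h[...,0]-70.)<25)).astype(np.uint8);m[:,:340]=0;m[:,445:]=0;m[:190]=0;m[280:]=0
n,l,s,c=cv2.connectedComponentsWithStats(m)
big=sorted([i for i in range(1,n) if s[i,4]>60],key=lambda i:c[i,0]);P=[]
for i in big:
    print(s[i],c[i]);ys=range(s[i,1]+4,s[i,1]+s[i,3]-4)
    e=[]
    for y in ys:
        x=np.where(l[y]==i)[0];e.append(((x.min()+x.max())/2,y))
    o,v=ray('scene',e);v=v[:,:2]/np.linalg.norm(v[:,:2],axis=1)[:,None];P.append(v.mean(0))
yaw=-.105;ya=np.array([-np.sin(yaw),np.cos(yaw)]);o=o[:2]
n=[np.array([-v[1],v[0]]) for v in P]
# solve C from the two fitted bearings; then the fresh's lateral miss
A=np.array([n[0],n[2]]);b=np.array([n[0]@(o-.1*ya),n[2]@(o+.1*ya)])
C=np.linalg.solve(A,b);print('C from bearings',C,'fresh lateral (left-normal)',-n[1]@(C-o),n[1])
for C in([.6497,-.0512],[.652,-.05],[.6548,-.0486]):
    C=np.array(C);print(C,'laterals A,fresh,B', -n[0]@(C+.1*ya-o),-n[1]@(C-o),-n[2]@(C-.1*ya-o))
E
```

```text
[348 210  18  11 135] [356.27407407 215.95555556]
[379 224  20  12 152] [387.74342105 230.59210526]
[409 253  20  14 161] [417.85714286 260.82608696]
C from bearings [ 0.65313729 -0.05081543] fresh lateral (left-normal) -0.002565364935090847 [-0.56209907  0.82706986]
[ 0.6497 -0.0512] laterals A,fresh,B -0.001847752971237491 -0.004179389893627164 -0.0013525921699002429
[ 0.652 -0.05 ] laterals A,fresh,B -0.001347300499275277 -0.00387904586858195 -0.0012687560620611095
[ 0.6548 -0.0486] laterals A,fresh,B -0.0006905332719622698 -0.0034630662813448197 -0.0011136667864844662
```

step_arm([
  [-2, 1.5, -3, 0, 0, 0, 1],
  [0, 0, -3, 0, 0, 0, 1],
  [0, 0, -3, 0, 0, 0, 1],
  [0, 0, 0, 0, 0, 0, 1],
])

```text
clock: 19.7
tool_pos: [0.6488, -0.0497, 0.1512]
eef_rot: [0.053, 0.999, 0.0, 0.001]
contact_force: [0.3, 0.3, -2.9]
opening: 0.131
finger_force: 60.0
```

step_arm([
  [0, 0, -3, 0, 0, 0, 1],
  [0, 0, 0, 0, 0, 0, 1],
])

```text
clock: 19.9
tool_pos: [0.6489, -0.0498, 0.1483]
eef_rot: [0.053, 0.999, 0.0, 0.001]
contact_force: [-1.5, -0.3, -3.2]
opening: 0.131
finger_force: 60.0
```

step_arm([
  [0, 0, -3, 0, 0, 0, 1],
  [0, 0, 0, 0, 0, 0, 1],
])

```text
clock: 20.1
tool_pos: [0.6489, -0.0497, 0.1453]
eef_rot: [0.053, 0.999, 0.0, 0.001]
contact_force: [-1.2, 0.2, -2.0]
opening: 0.127
finger_force: 60.0
```

step_arm([
  [0, 0, -3, 0, 0, 0, 1],
  [0, 0, 0, 0, 0, 0, 1],
])

```text
clock: 20.3
tool_pos: [0.6494, -0.0498, 0.1427]
eef_rot: [0.053, 0.999, 0.0, 0.002]
contact_force: [0.4, 0.3, -2.9]
opening: 0.13
finger_force: 60.0
```

step_arm([
  [0, 0, -3, 0, 0, 0, 1],
  [0, 0, 0, 0, 0, 0, 1],
])

```text
clock: 20.5
tool_pos: [0.6498, -0.0499, 0.1406]
eef_rot: [0.053, 0.999, 0.0, 0.002]
contact_force: [-0.7, -0.6, 6.7]
opening: 0.133
finger_force: 60.0
```

step_arm([
  [0, 0, -3, 0, 0, 0, 1],
  [0, 0, 0, 0, 0, 0, 1],
])

```text
clock: 20.7
tool_pos: [0.6501, -0.0499, 0.1382]
eef_rot: [0.053, 0.999, 0.0, 0.003]
contact_force: [-1.4, 0.4, 9.4]
opening: 0.128
finger_force: 60.0
```

```bash
python3 -c "
from h import *;s,M,t=st()"
```

```text
t 20.7 tcp [ 0.6501 -0.0499  0.1382] grasp [ 0.65   -0.0499  0.1572] 
 x [-0.9944  0.1056 -0.0052] y [0.1056 0.9944 0.0009] z [ 0.0053  0.0004 -1.    ] 
 q [-0.0965  0.8116  0.1947  1.5609 -0.201   0.7834  1.6461] F [-1.3981  0.3772  9.3708] M [ 0.1237  0.519  -0.0124] op 0.12759846035569897 ff 59.99924261122942
```

step_arm([
  [0, 0, -3, 0, 0, 0, 1],
  [0, 0, -2, 0, 0, 0, 1],
  [0, 0, 0, 0, 0, 0, 1],
])

```text
clock: 21.0
tool_pos: [0.6504, -0.05, 0.1343]
eef_rot: [0.053, 0.999, 0.0, 0.003]
contact_force: [-2.8, 1.3, 15.7]
opening: 0.131
finger_force: 60.0
```

```bash
python3 -c "
from h import *;s,M,t=st()"
```

```text
t 21.0 tcp [ 0.6504 -0.05    0.1343] grasp [ 0.6503 -0.05    0.1533] 
 x [-0.9944  0.1056 -0.0063] y [0.1056 0.9944 0.001 ] z [ 0.0064  0.0004 -1.    ] 
 q [-0.0956  0.8164  0.1933  1.5638 -0.2023  0.7746  1.6473] F [-2.8478  1.2824 15.6628] M [ 0.1797  0.9097 -0.0755] op 0.13056179041733393 ff 59.999380242079496
```

step_arm([
  [0, 0, 0, 0, 0.005, -0.14, 1],
  [0.2, 0.2, 0, 0, 0, -0.14, 1],
  [0.2, 0.2, 0, 0, 0, -0.14, 1],
  [0.2, 0.2, 0, 0, 0, -0.14, 1],
  [0, 0, 0, 0, 0, 0, 1],
])

```text
clock: 21.5
tool_pos: [0.6521, -0.0487, 0.1348]
eef_rot: [0.328, 0.945, 0.001, 0.002]
contact_force: [-1.3, 1.5, 14.6]
opening: 0.134
finger_force: 60.0
```

```bash
python3 -c "
from h import *;s,M,t=st()"
```

```text
t 21.5 tcp [ 0.6521 -0.0487  0.1348] grasp [ 0.6521 -0.0487  0.1538] 
 x [-0.785   0.6195 -0.0023] y [0.6195 0.785  0.0034] z [ 0.0039  0.0013 -1.    ] 
 q [-0.1786  0.8393  0.3543  1.56   -0.3685  0.8051  1.2268] F [-1.2808  1.4641 14.6154] M [ 0.3949  0.4832 -0.0959] op 0.13370444472789522 ff 60.01227742061019
```

step_arm([
  [0.2, 0.2, 0, 0, 0, -0.14, 1],
  [0.2, 0.2, 0, 0, 0, -0.14, 1],
  [0.1, 0.2, 0, 0, 0, -0.14, 1],
  [0, 0.2, 0, 0, 0, -0.14, 1],
  [0, 0, 0, 0, 0, 0, 1],
])

```text
clock: 22.0
tool_pos: [0.6534, -0.048, 0.1349]
eef_rot: [0.576, 0.817, 0.002, 0.002]
contact_force: [-0.3, 2.0, 14.9]
opening: 0.129
finger_force: 60.0
```

step_arm([
  [0, 0, 0, 0, 0, -0.14, 1],
  [0, 0, 0, 0, 0, -0.14, 1],
  [0, 0, 0, 0, 0, -0.14, 1],
  [0, 0, 0, 0, 0, 0, 1],
])

```text
clock: 22.4
tool_pos: [0.6537, -0.0488, 0.1351]
eef_rot: [0.734, 0.679, 0.003, 0.002]
contact_force: [1.6, 1.8, 13.5]
opening: 0.127
finger_force: 60.0
```

```bash
python3 -c "
from h import *;s,M,t=st()"
```

```text
t 22.4 tcp [ 0.6537 -0.0488  0.1351] grasp [ 0.6536 -0.0488  0.1541] 
 x [0.077  0.997  0.0012] y [ 0.997  -0.077   0.0078] z [ 0.0078  0.0006 -1.    ] 
 q [-0.3068  0.8991  0.6277  1.5666 -0.6402  0.8817  0.4786] F [ 1.5762  1.8418 13.4943] M [ 0.1809  0.08   -0.0873] op 0.12744104371475076 ff 60.02078790217638
```

step_arm([
  [0, 0, -0.5, 0, 0.005, -0.05, 1],
  [0, 0, 0, 0, 0, -0.03, 1],
  [0, 0, 0, 0, 0, 0, 1],
])

```text
clock: 22.7
tool_pos: [0.653, -0.0488, 0.1348]
eef_rot: [0.759, 0.651, 0.001, -0.0]
contact_force: [-0.8, 1.2, 15.3]
opening: 0.135
finger_force: 60.1
```

```bash
python3 -c "
from h import *;s,M,t=st()"
```

```text
t 22.7 tcp [ 0.653  -0.0488  0.1348] grasp [ 0.6529 -0.0488  0.1538] 
 x [0.1533 0.9882 0.0018] y [ 0.9882 -0.1533  0.0013] z [ 0.0016  0.0016 -1.    ] 
 q [-0.3147  0.9075  0.6491  1.5623 -0.657   0.8985  0.4155] F [-0.8387  1.1709 15.2734] M [0.2293 0.477  0.2293] op 0.1353745479436854 ff 60.0521732121706
```

step_arm([
  [0, 0, 2, 0, 0, 0.01, 1],
  [0, 0, 2, 0, 0, 0.01, 1],
  [0, 0, 2, 0, 0, 0, 1],
  [0, 0, 2, 0, 0, 0, 1],
  [0, 0, 0, 0, 0, 0, 1],
])

```text
clock: 23.2
tool_pos: [0.6524, -0.0484, 0.1411]
eef_rot: [0.753, 0.658, 0.001, -0.001]
contact_force: [0.4, 0.5, 6.1]
opening: 0.136
finger_force: 60.0
```

```bash
python3 -c "
from h import *;s,M,t=st()"
```

```text
t 23.2 tcp [ 0.6524 -0.0484  0.1411] grasp [ 0.6524 -0.0484  0.1601] 
 x [0.1337 0.991  0.0019] y [ 0.991  -0.1337 -0.0003] z [-0.      0.0019 -1.    ] 
 q [-0.315   0.8986  0.6488  1.5576 -0.6451  0.9092  0.4252] F [0.3903 0.493  6.1433] M [ 0.0186 -0.2196 -0.0077] op 0.13579044356187348 ff 60.00423800200224
```

step_arm([
  [0, 0, 2, 0, 0, 0, 1],
  [0, 0, 2, 0, 0, 0, 1],
  [0, 0, 0, 0, 0, 0, 1],
])

```text
clock: 23.5
tool_pos: [0.6511, -0.048, 0.1416]
eef_rot: [0.753, 0.658, -0.001, -0.002]
contact_force: [4.9, 0.2, -11.7]
opening: 0.134
finger_force: 60.3
```

The cartridge is locked: it holds against an 11.7 N upward pull with the height unchanged. Release, retreat, and reorient for the toggle with shut fingers.

step_arm([
  [0, 0, -2, 0, 0, 0, 1],
  [0, 0, -1, 0, 0, 0, 0.6],
  [0, 0, 0, 0, 0, 0, 0.3],
  [0, 0, 0, 0, 0, 0, 0.3],
  [0, 0, 0, 0, 0, 0, 0.3],
  [0, 0, 0, 0, 0, 0, 0.3],
  [0, 0, 10, 0, 0, 0, 0.3],
  [0, 0, 30, 0, 0, 0, 0.3],
  [0, 0, 40, 0, 0, 0, 0.3],
  [0, 0, 40, 0, 0, 0, 0.3],
  [0, 0, 20, 0, 0, 0, 0.3],
  [0, 0, 0, 0, 0, 0, 0.3],
])

```text
clock: 24.7
tool_pos: [0.6522, -0.0496, 0.2847]
eef_rot: [0.753, 0.658, 0.001, 0.001]
contact_force: [0.1, -0.3, -0.0]
opening: 0.695
finger_force: 0.0
```

step_arm([
  [-30, 8, 0, 0, 0, 0.145, 1],
  [-30, 8, 0, 0, 0, 0.145, 1],
  [-30, 8, 0, 0, 0, 0.145, 1],
  [-30, 8, 0, 0, 0, 0.145, 1],
  [-17, 5, 0, 0, 0, 0.145, 1],
  [0, 0, 0, 0, 0, 0.145, 1],
  [0, 0, 0, 0, 0, 0.145, 1],
  [0, 0, 0, 0, 0, 0.145, 1],
  [0, 0, 0, 0, 0, 0.145, 1],
  [0, 0, 0, 0, 0, 0.145, 1],
  [0, 0, 0, 0, 0, 0.145, 1],
  [0, 0, 0, -0.014, -0.12, 0, 1],
  [0, 0, 0, -0.014, -0.12, 0, 1],
  [0, 0, 0, -0.014, -0.12, 0, 1],
  [0, 0, 0, 0, 0, 0, 1],
])

```text
clock: 26.2
tool_pos: [0.5058, -0.0114, 0.2771]
eef_rot: [0.055, 0.983, -0.014, 0.174]
contact_force: [-0.9, 0.2, -0.1]
opening: 0.01
finger_force: 0.0
```

```bash
python3 - <<'E'
from h import *
s,M,t=st();tip=t-.033*M[:,2];C=np.array([.651,-.0505]);X=np.array([.9945,-.1048]);Y=np.array([.1048,.9945])
piv=C-.09*X+.025*Y;print('tip',tip,'rel pivot x,y',(tip[:2]-piv)@X,(tip[:2]-piv)@Y)
for n in('top','scene'):
    p,d=snap(n,'s9'+n);Q=cloud(n,d).reshape(-1,3);h=cv2.cvtColor(p,cv2.COLOR_BGR2HSV).reshape(-1,3)
    a=(Q[:,:2]-piv);ok=(abs(a@X)<.05)&(abs(Q[:,2]-.075)<.04)
    b=ok&(abs(h[:,0]-112.)<13)&(h[:,1]>120)&(abs(a@Y)<.02)
    if b.sum():print(n,'blue',b.sum(),Q[b].mean(0),(a@X)[b].mean(),(a@Y)[b].mean(),Q[b][:,2].max())
    g=Q[(h[:,1]>80)&(abs(h[:,0]-70.)<25)&(np.hypot(Q[:,0]-C[0],Q[:,1]-C[1])<.04)]
    k=Q[(np.hypot(Q[:,0]-C[0],Q[:,1]-C[1])<.04)&(Q[:,2]>.18)&(Q[:,2]<.22)]
    print(n,'wing top',len(k),k.mean(0) if len(k) else '',np.percentile(k[:,2],95) if len(k) else '',cv2.minAreaRect((k[:,:2]*1000).astype(np.float32)) if len(k)>5 else '')
E
python3 crop.py s9scene 290 150 450 270 c10
```

```text
t 26.2 tcp [ 0.5058 -0.0114  0.2771] grasp [ 0.4993 -0.0105  0.2949] 
 x [-0.9334  0.1027 -0.3439] y [ 0.1122  0.9937 -0.0078] z [ 0.3409 -0.0459 -0.939 ] 
 q [-0.3975  0.3216  0.3619  2.1854 -0.1364  0.3118  1.5101] F [-0.8865  0.1883 -0.1334] M [0.0874 0.3474 0.0115] op 0.010271185363836755 ff 0.0
tip [ 0.4945 -0.0098  0.3081] rel pivot x,y -0.0698693745675652 -0.0009717319525272331
top blue 1 [ 0.558  -0.0161  0.0624] -0.0061166194436732225 -0.0005680161980450371 0.062414637558000585
top wing top 129 [ 0.6478 -0.0531  0.1959] 0.2028181051447561 ((649.3530883789062, -53.51335525512695), (44.17085647583008, 13.871007919311523), 82.48558807373047)
scene blue 31 [ 0.548  -0.0164  0.0783] -0.015983825481700326 -0.0018380820365839466 0.0933256340030334
scene wing top 159 [ 0.6488 -0.0546  0.1912] 0.19864184238053262 ((651.5755004882812, -52.54742431640625), (46.57098388671875, 15.687442779541016), 77.86652374267578)
```

View pics/c10.png

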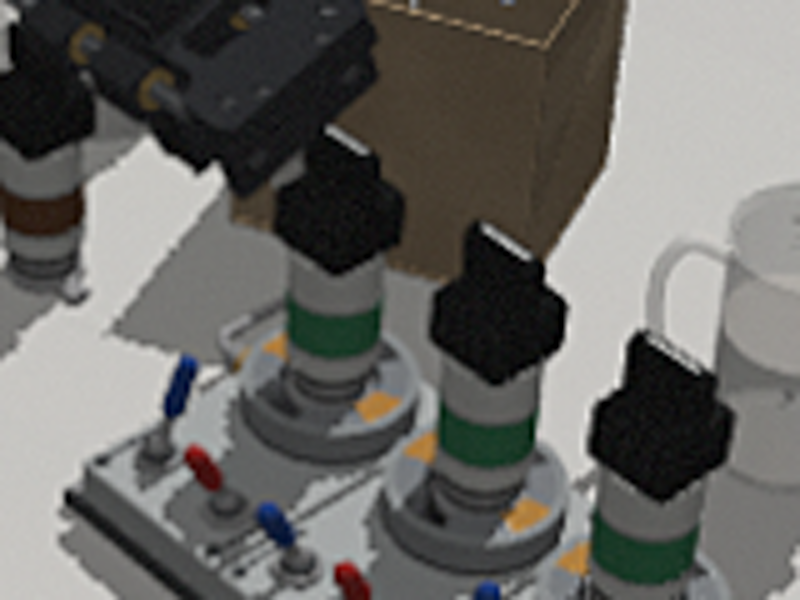

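The fresh cartridge now matches its neighbours: height 0.199 m, wing along the row. Its blue toggle is untouched, leaning front. I descend in front of it.

step_arm([
  [0, 0, -40, 0, 0, 0, 1],
  [0, 0, -40, 0, 0, 0, 1],
  [0, 0, -40, 0, 0, 0, 1],
  [0, 0, -40, 0, 0, 0, 1],
  [5, 0, -40, 0, 0, 0, 1],
  [5, -1, -20, 0, 0, 0, 1],
  [0, 0, -14, 0, 0, 0, 1],
  [0, 0, 0, 0, 0, 0, 1],
])

```text
clock: 27.1
tool_pos: [0.5412, -0.0094, 0.1419]
eef_rot: [0.057, 0.987, -0.013, 0.15]
contact_force: [-0.9, -0.1, 1.1]
opening: 0.005
finger_force: 0.0
```

```bash
cat > tog.py <<'E'
from h import *
s,M,t=st();tip=t-.033*M[:,2];C=np.array([.651,-.0505]);X=np.array([.9945,-.1048]);Y=np.array([.1048,.9945])
piv=C-.09*X+.025*Y;print('tip',tip,'rel pivot x,y',(tip[:2]-piv)@X,(tip[:2]-piv)@Y)
E
python3 tog.py
```

```text
t 27.1 tcp [ 0.5412 -0.0094  0.1419] grasp [ 0.5355 -0.0086  0.16  ] 
 x [-0.9482  0.109  -0.2984] y [ 0.1168  0.9931 -0.0085] z [ 0.2954 -0.0429 -0.9544] 
 q [-0.24    0.6205  0.1907  2.2101 -1.0004  0.0452  2.3487] F [-0.8984 -0.1166  1.0794] M [ 0.0156  0.3031 -0.0068] op 0.004567059324187303 ff 0.0
tip [ 0.5314 -0.008   0.1734] rel pivot x,y -0.033379418548422926 0.004716101167162524
```

step_arm([
  [-12, 0, 15, 0.014, 0.1, 0, 1],
  [-12, 0, 10, 0.014, 0.1, 0, 1],
  [-12, -1, 0, 0.014, 0.1, 0, 1],
  [0, 0, 0, 0, 0, 0, 1],
  [0, 0, 0, 0, 0, 0, 1],
])

```text
clock: 27.6
tool_pos: [0.5102, -0.0106, 0.1562]
eef_rot: [0.056, 0.998, -0.002, 0.025]
contact_force: [-0.2, -0.1, 0.1]
opening: 0.009
finger_force: 0.0
```

```bash
python3 tog.py
```

```text
t 27.6 tcp [ 0.5102 -0.0106  0.1562] grasp [ 0.5092 -0.0105  0.1752] 
 x [-0.9925  0.1118 -0.0504] y [ 0.112   0.9937 -0.0011] z [ 0.0499 -0.0067 -0.9987] 
 q [-0.4788  0.7072  0.6835  2.0386 -0.7847  0.614   2.1961] F [-0.2071 -0.1134  0.102 ] M [-0.0291  0.0541 -0.0382] op 0.008695390846805609 ff 0.0
tip [ 0.5085 -0.0104  0.1891] rel pivot x,y -0.055878367431584065 -4.8841051410504606e-05
```

step_arm([
  [0, 0, -30, 0, 0.05, 0, 1],
  [0, 0, -30, 0, 0, 0, 1],
  [0, 0, -30, 0, 0, 0, 1],
  [0, 0, -17, 0, 0, 0, 1],
  [0, 0, -10, 0, 0, 0, 1],
  [0, 0, 0, 0, 0, 0, 1],
])

```text
clock: 28.2
tool_pos: [0.5079, -0.0107, 0.0383]
eef_rot: [0.057, 0.998, -0.003, -0.002]
contact_force: [0.2, -0.0, -0.2]
opening: 0.006
finger_force: 0.0
```

```bash
python3 tog.py
```

```text
t 28.2 tcp [ 0.5079 -0.0107  0.0383] grasp [ 0.508  -0.0106  0.0573] 
 x [-0.9936  0.1133  0.0038] y [ 0.1133  0.9935 -0.0058] z [-0.0044 -0.0053 -1.    ] 
 q [-0.3288  0.8881  0.4385  2.055  -0.9416  0.4131  2.3169] F [ 0.2091 -0.0333 -0.1785] M [ 0.0287  0.0391 -0.0442] op 0.006000055657180504 ff 0.0
tip [ 0.5081 -0.0105  0.0713] rel pivot x,y -0.05631686285274923 -0.00019540673224753747
```

Push rearward, checking on the way.

step_arm([
  [10, -1, 0, 0, 0, 0, 1],
  [10, -1, 0, 0, 0, 0, 1],
  [8, -1, 0, 0, 0, 0, 1],
  [8, -1, 0, 0, 0, 0, 1],
  [8, -1, 0, 0, 0, 0, 1],
  [0, 0, 0, 0, 0, 0, 1],
])

```text
clock: 28.8
tool_pos: [0.5552, -0.0162, 0.0393]
eef_rot: [0.055, 0.998, -0.004, -0.0]
contact_force: [-0.8, 0.3, 0.4]
opening: 0.002
finger_force: 0.1
```

step_arm([
  [6, -0.6, 0, 0, 0, 0, 1],
  [6, -0.6, 0, 0, 0, 0, 1],
  [0, 0, 0, 0, 0, 0, 1],
])

```text
clock: 29.1
tool_pos: [0.563, -0.0169, 0.0385]
eef_rot: [0.056, 0.998, -0.003, -0.004]
contact_force: [-6.4, 0.3, 3.0]
opening: 0.005
finger_force: 3.5
```

step_arm([
  [3, -0.3, 0, 0, 0, 0, 1],
  [0, 0, 0, 0, 0, 0, 1],
])

```text
clock: 29.3
tool_pos: [0.5633, -0.0169, 0.0383]
eef_rot: [0.056, 0.998, -0.003, -0.006]
contact_force: [-11.2, 0.3, 5.9]
opening: 0.004
finger_force: 6.2
```

```bash
python3 tog.py
```

```text
t 29.3 tcp [ 0.5633 -0.0169  0.0383] grasp [ 0.5635 -0.0168  0.0573] 
 x [-0.9937  0.1116  0.0122] y [ 0.1115  0.9937 -0.006 ] z [-0.0128 -0.0046 -0.9999] 
 q [-0.3515  0.9486  0.5366  1.8827 -0.8618  0.5729  2.2221] F [-11.2335   0.2808   5.9347] M [ 0.3054  2.3071 -0.0059] op 0.0037106733926757047 ff 6.20734044816345
tip [ 0.5637 -0.0167  0.0713] rel pivot x,y -0.00035777249419549303 -0.0005806099520779111
```

The lever has met its end stop, 11 N with no further motion. Back off, rise and check.

step_arm([
  [-10, 1, 0, 0, 0, 0, 1],
  [-20, 2, 0, 0, 0, 0, 1],
  [-25, 2, 0, 0, 0, 0, 1],
  [0, 0, 40, 0, 0, 0, 1],
  [0, 0, 40, 0, 0, 0, 1],
  [-20, 30, 40, 0, 0, 0, 1],
  [-20, 40, 30, 0, 0, 0, 1],
  [-20, 40, 0, 0, 0, 0, 1],
  [-20, 40, 0, 0, 0, 0, 1],
  [0, 40, 0, 0, 0, 0, 1],
  [0, 0, 0, 0, 0, 0, 1],
])

```text
clock: 30.4
tool_pos: [0.4368, 0.1791, 0.1839]
eef_rot: [0.05, 0.999, -0.002, -0.001]
contact_force: [0.2, -0.0, -0.3]
opening: 0.002
finger_force: 0.0
```

```bash
python3 tog.py; python3 - <<'E'
from h import *
C=np.array([.651,-.0505]);X=np.array([.9945,-.1048]);Y=np.array([.1048,.9945])
p,d=snap('scene','s10');Q=cloud('scene',d).reshape(-1,3);h=cv2.cvtColor(p,cv2.COLOR_BGR2HSV).reshape(-1,3)
a=Q[:,:2]-(C-.09*X);ok=(abs(a@X)<.05)&(abs(Q[:,2]-.075)<.04)&(h[:,1]>120)
for i,y in enumerate((.125,.075,.025,-.025,-.075,-.125)):
    col=abs(h[:,0]-112.)<13 if i%2==0 else (h[:,0]<8)|(h[:,0]>170)
    b=ok&col&(abs(a@Y-y)<.02);print(y,b.sum(),(a@X)[b].mean() if b.any() else None)
k=Q[(np.hypot(Q[:,0]-C[0],Q[:,1]-C[1])<.04)&(Q[:,2]>.18)&(Q[:,2]<.22)];print(k.mean(0),np.percentile(k[:,2],95))
E
```

```text
t 30.4 tcp [0.4368 0.1791 0.1839] grasp [0.4368 0.1791 0.2029] 
 x [-0.9949  0.1007  0.0008] y [ 0.1007  0.9949 -0.0045] z [-0.0013 -0.0044 -1.    ] 
 q [-0.958   0.6665  0.7921  2.0656 -0.7294  0.7144  1.7796] F [ 0.2397 -0.0266 -0.2925] M [ 0.0576 -0.0027 -0.0533] op 0.002175018801007411 ff 0.0
tip [0.4368 0.1792 0.2169] rel pivot x,y -0.14707059436869246 0.18099228063653863
0.125 41 0.01420127256170718
0.075 36 -0.01659147894334889
0.025 51 0.016045866027464918
-0.025 39 -0.015925515054639197
-0.075 58 0.01345113274167432
-0.125 40 -0.018014665584496582
[ 0.64856856 -0.0546717   0.19101368] 0.19855228277706644
```

All three blue toggles lean to the rear, all three red ones to the front, and the cartridge still sits at its locked height.

```bash
python3 -c "
from plant import r;print(r.finish_job())"
```

```text
the job is handed in; nothing more can be done
None
```

The fresh cartridge is locked in the middle collar (it held against an 11.7 N upward pull), its blue toggle is over to its end stop, the other five toggles still lean the right way, and the job was handed in at about 30 s of the 72 s allowed; no verdict came back.

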